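Empty the walnuts from the lunch tub

TASK

Two steel tubs stand in the open red lunch carrier; one of them has no lid and still holds three walnuts. Take that tub out, tip all three walnuts from it into the white glass container, then stand the empty tub upright on the round cork trivet and let go. Leave everything else where it stands, the lidded tub in the carrier.

Things in the scene. Friction and masses are not known exactly. Their poses are not given: they have to be found in the camera images.
- tub_center (a point): Open steel tub, the one to empty: straight upright cylinder, 64 mm in diameter, 92 mm tall, wall 2.5 mm, floor 3 mm, about 0.12 kg empty, no handle. The point is on its axis half-way up (46 mm above its foot); z points to the mouth. It starts in the carrier, at either end, about 54 mm from the carrier's centre along its length, standing on the carrier's 6 mm floor.
- tub_rim (a point): Centre of the mouth of the open tub, 46 mm above tub_center. In the carrier the rim lies 12 mm below the carrier's rim, with about 35 mm free to the long walls, 28 mm to the end wall and 42 mm to the lidded tub: there the tub can be held only from straight above. To tip it, stand it down somewhere free and take it lower down with the gripper leaning.
- walnut1_center (a point): Centre of a whole walnut in its shell, roundish, 33 mm across, 14 g, rigid. The three walnuts start in the open tub, one above the other zigzag (the top of the heap about 14 mm below the rim). They roll and slide easily (friction about 0.2), and start to come out when the tub's axis is about level.
- walnut2_center (a point): Centre of the second walnut, as the first.
- walnut3_center (a point): Centre of the third walnut, as the first.
- container: White glass container without lid: an open rectangular dish, outside 170 mm (x) by 130 mm (y) by 60 mm tall, walls and floor 6 mm, 0.75 kg, loose. Origin at the centre of its underside, z up.
- trivet: Round flat cork trivet, 150 mm in diameter and 8 mm thick, fixed. Origin at the centre of its underside on the counter; its top is at z = 8 mm.
- carrier: Red plastic lunch carrier without its lid: an open rectangular box, outside 240 mm (x) by 148 mm (y) by 110 mm tall, walls and floor 6 mm, 0.95 kg, loose. A sliding lock stands 9 mm out from its -y side and its black bail handle is folded down along its +y side (9 mm out). Origin at the centre of its underside, z up.
- lidded_tub_center (a point): The other steel tub, with its lid on: 64 mm in diameter (lid 68 mm), 104 mm tall, at the other end of the carrier; stays there. The point is on its axis half-way up (52 mm above its foot).
- jar_center (a point): Bystander: closed amber glass jar, 68 mm in diameter, 120 mm tall, standing between the work places, on one side or the other. The point is half-way up.
- shaker_center (a point): Bystander: closed steel can, 56 mm in diameter, 125 mm tall, standing between the work places, on one side or the other. The point is half-way up.
- katori: Bystander: empty steel bowl, 84 mm across the rim, 36 mm tall, on the far side. Origin at the centre of its underside.
- spoon: Bystander: steel spoon 165 mm long lying flat on the far side. Origin under its middle; its x axis runs along it.
- carrier_lid: Bystander: the carrier's red lid, 250 mm by 158 mm by 22 mm, lying flat on the robot's right. Origin at the centre of its underside.
- masala_box: Bystander: round steel spice box, 188 mm in diameter, 86 mm tall to its knob, fixed, on the robot's left. Origin at the centre of its underside.
Mind the look-alikes: they are no part of the job. What is meant by the trivet is not purple, and is the smaller of those in its own colour.

How it is judged:
By the outcome, as a careful person would: the job done as asked, in the order asked, and still so for the second after the job is handed in, with the robot touching nothing.
It also fails if it takes over 64 s, if anything falls off the work surface, if the arm or the gripper's body presses on something with over 40 N, if the wrist force passes 120 N, or if a joint passes its speed limit or range.

ROBOT

A 7-joint arm with a two-finger parallel gripper is mounted at the origin on the work surface. World frame = base frame: x ahead of the robot, y to its left, z up, the work surface at z = 0. Lengths are in mm, angles in rad, forces in N, time in s.
With the tool pointing down it reaches from about 400 to 850 mm from the base axis. Payload 4.5 kg.
Tool frame: the origin (TCP) lies midway between the tips of the shut fingers; the grasp point (between the pads) lies 19 mm behind it; z points along the fingers, y is the direction in which the jaws open and shut (so a half turn about z gives the same grasp; the last joint's range is limited). The gripper opens to 88 mm and grips with 3 to 60 N. Pads are 18 mm wide; open, the fingers measure 123 mm over their backs; the gripper's body (75 mm by 187 mm) begins 45 mm behind the grasp point.
Start: joints at [-1.069, 0.689, -0.195, 1.565, 0.157, 0.902, -0.215], TCP at [281.813, 557.884, 238.743] pointing down, gripper open.
Joint ranges: [-3.01, 3.01], [-0.46, 2.08], [-1.47, 1.51], [0.13, 2.56], [-1, 4.14], [0.04, 2.09], [-2.66, 2.66]. Speed limits (rad/s): [2.57, 2.57, 3.14, 3.14, 3.14, 3.14, 3.14].

INTERFACE

Orientations are given as a unit quaternion [w, x, y, z].
In Python, from rig import arm gives the robot as it stands.
- The arm moves only by the tool move_arm, never from a script. Its arguments are lists of equal length, an entry for each row: "delta_rot": the turn, a rotation vector about the tool's x, y, z in rad, a list of three; "translation": the shift along the tool's x, y, z in mm, a list of three; "claw": the finger opening in mm, from 0 to 88.1. A call has 1 to 10 rows; each row shifts and turns the commanded pose from where the row before left it, along the tool's axes as they then stand; what a row does not reach is not made up. A row lasts 1/10 s, in which the tool goes at most 50 mm and 8.59 degrees, less where a joint would pass 70% of its speed; a pose out of reach is approached as far as the arm can. A call is refused whole if a number of a shift passes 50 or a number of a turn 0.15, either way. A call with a gripper value outside its range is refused whole. The fingers move at their own pace and stop on an object; "squeeze" is the grip in N (left out, the last holds). Time passes only in rows, so rows that do not move let the fingers close. It gives the time, the measured TCP pose, the force and the opening at its end, in the units of the state.
- arm.get_obs(): the state, without advancing time (a new reading comes with each control period).
- arm.read_camera(name): name is "side" or "top" or "wrist"; returns (picture, depth): 400x640x3 uint8, red, green, blue; 400x640 float32, mm along the optical axis (not along the pixel's ray), 0 where there is no reading.
- arm.calibration(name): a dict with "vertical_fov" (degrees; the focal length in pixels is half the picture's height over the tangent of half this angle, whatever the lens; pixels are square), "cx", "cy" (the principal point, pixels), "R" (3x3) and "t" (3): a world point X has camera coordinates R X + t. Camera axes: x right, y down, z forward; pixel columns grow to the right and rows downward; lengths in mm; the calibration is good to about 2 mm. The wrist camera is an equidistant fisheye: a pixel r from the principal point sees the ray r / f radians off the axis. A picture is of the moment at which its call begins: read the wrist's pose just before it. calibration takes no time and is no camera call; for the wrist camera it gives the pose at the moment of the call.
- arm.hand_in(): hands the job in, once; it reports no verdict.
The state is a dict: "time_s": time; "joints": joint angles; "qd": joint speeds; "joint_efforts": joint torques, N m; "eef_pos": TCP position; "eef_rot": TCP orientation; "ft_force": force on the tool from outside, world axes, zero at the start; "moment": the same for the moment, N m; "opening": finger opening in mm.
Only numpy, scipy, OpenCV 4.12 (cv2) and the standard library are available. Lean on these libraries where they do the work, as an engineer would, in place of code of your own. Each camera call takes 0.05 s, during which the arm holds its last target. There are 200 camera calls.

## Working session

There is one attempt and no reset: what is moved stays moved. The work goes in short steps, Python scripts to look and compute and a tool call to move; the robot and the scene stay as the last step left them, time stands still between calls to the robot, and variables do not carry over. Pictures are saved under pics/ and viewed, about 8 in all and at most 12, crops included, and the job is handed in when it is done.

Besides the shell and the picture viewer there is one more tool, called by a JSON object that holds its "name" and its "arguments", one argument or row to a line. move_arm: Moves the arm, as the interface text tells. Its arguments: {"type":"object","properties":{"delta_rot":{"type":"array","items":{"type":"array","items":{"type":"number"}}},"translation":{"type":"array","items":{"type":"array","items":{"type":"number"}}},"claw":{"type":"array","items":{"type":"number"}},"squeeze":{"type":"number"}},"required":["delta_rot","translation","claw"]}

```bash
mkdir -p pics; cat > h.py <<'E'
import numpy as np, cv2
from rig import arm
from scipy.spatial.transform import Rotation as Rn
def cloud(name):
    c=arm.calibration(name); im,d=arm.read_camera(name)
    f=200/np.tan(np.radians(c["vertical_fov"]/2))
    R=np.array(c["R"]);t=np.array(c["t"])
    v,u=np.mgrid[0:400,0:640]; x=(u-c["cx"])/f; y=(v-c["cy"])/f
    if name=="wrist":
        r=np.hypot(x,y)+1e-9; s=np.tan(r)/r; x=x*s; y=y*s
    P=np.stack([x*d,y*d,d],-1)
    W=(P-t)@R
    W[d==0]=np.nan
    return im,W
E
python3 - <<'E'
from h import *
o=arm.get_obs(); print(o)
for n in("top","side"):
    im,W=cloud(n); np.savez(n,im=im,W=W); cv2.imwrite(f"pics/{n}0.png",im[...,::-1])
    c=arm.calibration(n); print(n,c)
E
```

```text
{'time_s': 0.0, 'joints': array([-1.06917664,  0.68996869, -0.19452767,  1.56631013,  0.15735108,
        0.90248291, -0.21508846]), 'qd': array([ 0.00120084, -0.00158259,  0.00045054,  0.00159722,  0.00042342,
        0.00018739, -0.00035129]), 'joint_efforts': array([ 8.39677559e-04, -5.27554071e+01, -1.26672439e+00, -1.53435820e+01,
       -5.26903197e-02,  6.62354840e-03,  1.72882551e-04]), 'eef_pos': array([281.61203829, 557.28020888, 237.92895972]), 'eef_rot': array([-1.27831525e-04,  2.31717374e-01,  9.72782748e-01, -8.76463207e-04]), 'ft_force': array([ 0.08478833,  0.83662599, -0.38379641]), 'moment': array([-0.00606291, -0.05663555,  0.01818867]), 'opening': 88.037331296266}
top {'vertical_fov': 42.05718451228593, 'cx': 316.54383248474966, 'cy': 199.40620458535355, 'R': array([[ 0.01099592, -0.99989171, -0.00978043],
       [-0.99092138, -0.00958557, -0.13410045],
       [ 0.13399218,  0.01116619, -0.99091948]]), 't': array([ -13.37914396,  548.72822293, 1561.06275162])}
side {'vertical_fov': 48.74136975964327, 'cx': 322.04308309690293, 'cy': 200.92617700212892, 'R': array([[-0.69969564, -0.71422393,  0.01761235],
       [-0.52102354,  0.49324764, -0.69659259],
       [ 0.48883585, -0.49657924, -0.7172507 ]]), 't': array([ 345.71881596,  358.83036087, 1419.05812634])}
```

View pics/top0.png

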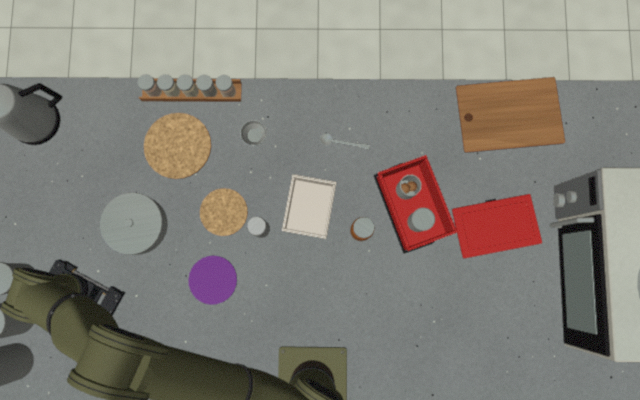

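View pics/side0.png

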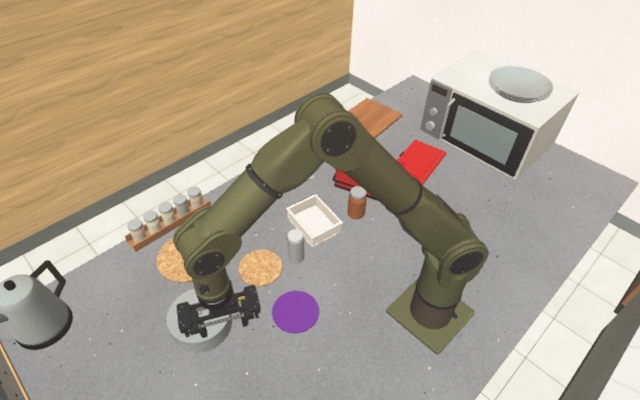

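Top view: candidates for the trivet are the large cork disc (177,146), the small cork disc (223,212) and the purple disc (212,280), so I take the small cork one. The open tub with brown walnuts is at (409,186) and the lidded tub at (422,220). The white dish is at (309,207), the jar at (363,229) and the shaker at (257,227). Next I measure these and check with a crop.

```bash
python3 - <<'E'
import numpy as np,cv2
z=np.load("top.npz");im,W=z["im"],z["W"]
def reg(n,u0,u1,v0,v1,zl,zh,rect=False):
    P=W[v0:v1,u0:u1].reshape(-1,3);P=P[(P[:,2]>zl)&(P[:,2]<zh)]
    if len(P)<5: print(n,"few",len(P));return
    xy=P[:,:2].astype(np.float32)
    (c,r)=cv2.minEnclosingCircle(xy)
    print(n,len(P),"circ",np.round(c),round(r),"medz",np.round(np.median(P[:,2]),1), "rect",[np.round(a,1) for a in cv2.minAreaRect(xy)] if rect else "")
def col(n,u0,u1,v0,v1,f):
    m=np.zeros(im.shape[:2],bool);m[v0:v1,u0:u1]=True
    m&=f(im.astype(int)); P=W[m];P=P[np.isfinite(P[:,0])]
    c,r=cv2.minEnclosingCircle(P[:,:2].astype(np.float32));print(n,np.round(c),round(r),"medz",np.median(P[:,2]).round(1),"mean",P.mean(0).round())
cork=lambda i:(i[...,0]-i[...,2]>50)
col("corkS",195,250,185,240,cork);col("corkL",140,215,110,182,cork)
reg("carrier rim",370,460,150,255,104,118,True)
reg("carrier all",370,460,150,255,60,118,True)
reg("opentub rim",392,426,170,202,92,103)
reg("lidded",405,440,203,236,102,118)
reg("dish rim",275,342,170,242,50,66,True)
reg("dish floor",275,342,170,242,2,12,True)
reg("jar",345,380,212,245,110,130);reg("shaker",244,270,214,240,115,135)
reg("katori",238,268,118,146,25,45)
cv2.imwrite("pics/crop.png",np.hstack([cv2.resize(im[150:255,365:465,::-1],None,fx=4,fy=4),cv2.resize(im[150:255,185:265,::-1],None,fx=4,fy=4)]))
E
```

```text
corkS [512. 284.] 75 medz 7.5 mean [511. 284.   8.]
corkL [722. 438.] 108 medz 11.3 mean [721. 438.  11.]
carrier rim 1118 circ [ 529. -288.] 150 medz 109.0 rect [array([ 520.6, -262.9]), array([245.9, 238.1]), np.float64(20.5)]
carrier all 2095 circ [ 530. -286.] 153 medz 104.9 rect [array([ 522.4, -266.4]), array([258.1, 243. ]), np.float64(17.3)]
opentub rim 66 circ [ 598. -270.] 50 medz 97.6 rect 
lidded 414 circ [ 473. -306.] 52 medz 109.2 rect 
dish rim 571 circ [527.  15.] 109 medz 57.8 rect [array([526.7,  15.4]), array([136. , 176.4]), np.float64(80.5)]
dish floor 2068 circ [536.  18.] 150 medz 5.4 rect [array([534.9,  19.6]), array([224.5, 208.5]), np.float64(0.6)]
jar 333 circ [ 459. -145.] 30 medz 119.6 rect 
shaker 262 circ [460. 165.] 27 medz 123.9 rect 
katori 125 circ [759. 193.] 43 medz 33.9 rect
```

View pics/crop.png

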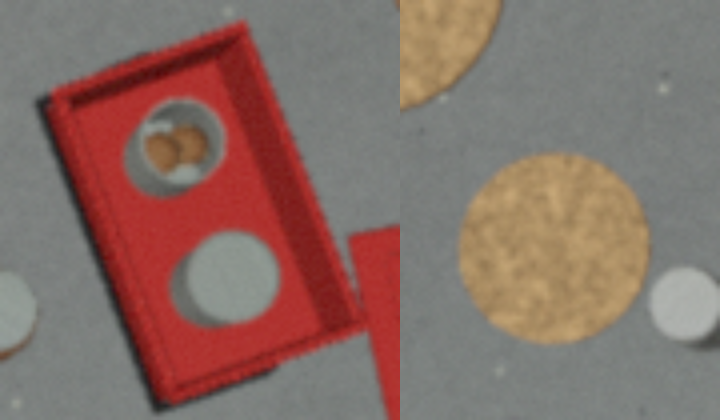

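```bash
cat >> h.py <<'E'
def ray(name,u,v,z):
    c=arm.calibration(name);f=200/np.tan(np.radians(c["vertical_fov"]/2));R=np.array(c["R"]);t=np.array(c["t"])
    x,y=(u-c["cx"])/f,(v-c["cy"])/f
    if name=="wrist":
        r=np.hypot(x,y)+1e-9;s=np.tan(r)/r;x*=s;y*=s
    d=R.T@np.array([x,y,1.]);o=-R.T@t
    return o+d*(z-o[2])/d[2]
def goto(p,yaw=None,T=None):
    """shift (tool axes) and rotvec to reach TCP p with tool-y at yaw (tool down) or rotation T"""
    o=arm.get_obs();q=o["eef_rot"];R=Rn.from_quat([q[1],q[2],q[3],q[0]])
    if T is None:
        y=np.array([np.cos(yaw),np.sin(yaw),0]);z=np.array([0,0,-1.]);T=np.stack([np.cross(y,z),y,z],1)
    dr=(R.inv()*Rn.from_matrix(T)).as_rotvec()
    dp=R.inv().apply(np.array(p)-o["eef_pos"])
    print("t",o["time_s"],"pos",o["eef_pos"].round(1),"shift(tool)",dp.round(1),"rotvec",dr.round(3))
    return dp,dr
E
python3 - <<'E'
from h import *
p=lambda a,b:(a/4+365,b/4+150)
op=ray("top",*p(183,141),98);li=ray("top",*p(234,276),110)
print("open",op.round(),"lid",li.round(),np.degrees(np.arctan2(*(op-li)[1::-1])))
for c in((245,25),(50,98),(360,325),(165,400)):print(ray("top",*p(*c),110).round())
yaw=np.arctan2(*(op-li)[1::-1])
for k in(90,-90):goto([op[0],op[1],230],yaw+np.radians(k))
E
```

```text
open [ 586. -287.   98.] lid [ 484. -320.  110.] 18.411061093963774
[ 671. -331.  110.]
[ 615. -187.  110.]
[ 450. -411.  110.]
[ 394. -269.  110.]
t 0.1 pos [281.6 557.3 238. ] shift(tool) [-651.8 -616.3    9.1] rotvec [-0.002 -0.001 -0.789]
t 0.1 pos [281.6 557.3 238. ] shift(tool) [-651.8 -616.3    9.1] rotvec [-1.000e-03  2.000e-03  2.352e+00]
```

{"name": "move_arm", "arguments": {
  "delta_rot": [
    [0,0,0.078],
    [0,0,0.078],
    [0,0,0.078],
    [0,0,0.078],
    [0,0,0.078],
    [0,0,0.078],
    [0,0,0.078],
    [0,0,0.078],
    [0,0,0.078],
    [0,0,0.078]
  ],
  "translation": [
    [-49,-0.5,0],
    [-49,-0.5,0],
    [-49,-0.5,0],
    [-49,-0.5,0],
    [-49,-0.5,0],
    [-49,-0.5,0],
    [-49,-0.5,0],
    [-49,-0.5,0],
    [-49,-0.5,0],
    [-49,-0.5,0]
  ],
  "claw": [78,78,78,78,78,78,78,78,78,78]
}}

```text
time_s: 1.1
eef_pos: [605.4, 203.8, 238.2]
eef_rot: [-0.0, 0.585, 0.811, -0.0]
ft_force: [0.9, 0.0, 0.3]
opening: 77.7
```

```bash
python3 -c "
from h import *
o=arm.get_obs();print(o['joints'].round(4),o['eef_pos'],o['eef_rot'])"
```

```text
[-0.3856  0.7048 -0.0207  1.5263  0.0168  0.911  -0.0918] [605.4093717  203.81992325 238.23121015] [-1.45799570e-04  5.85472130e-01  8.10692515e-01 -9.99912883e-05]
```

{"name": "move_arm", "arguments": {
  "delta_rot": [
    [0,0,0.078],
    [0,0,0.078],
    [0,0,0.078],
    [0,0,0.078],
    [0,0,0.078],
    [0,0,0.078],
    [0,0,0.078],
    [0,0,0.078],
    [0,0,0.078],
    [0,0,0.078]
  ],
  "translation": [
    [-49,-0.5,0],
    [-49,-0.5,0],
    [-49,-0.5,0],
    [-49,-0.5,0],
    [-49,-0.5,0],
    [-49,-0.5,0],
    [-49,-0.5,0],
    [-49,-0.5,0],
    [-49,-0.5,0],
    [-49,-0.5,0]
  ],
  "claw": [78,78,78,78,78,78,78,78,78,78]
}}

```text
time_s: 2.1
eef_pos: [585.7, -273.6, 238.2]
eef_rot: [-0.0, 0.85, 0.527, -0.0]
ft_force: [0.0, -1.0, 0.2]
opening: 78.1
```

```bash
python3 -c "
from h import *
o=arm.get_obs();print(o['joints'].round(4),o['eef_pos'],o['eef_rot'])
goto([585,-284,230],np.radians(-70))"
```

```text
[ 0.2874  0.7217  0.1479  1.5063 -0.1225  0.9229  0.0129] [ 585.69898643 -273.60899441  238.19617109] [-1.88590599e-04  8.49692603e-01  5.27278335e-01 -5.02470723e-05]
t 2.1 pos [ 585.7 -273.6  238.2] shift(tool) [-9.6  4.   8.2] rotvec [-0.     0.     0.762]
```

{"name": "move_arm", "arguments": {
  "delta_rot": [
    [0,0,0.127],
    [0,0,0.127],
    [0,0,0.127],
    [0,0,0.127],
    [0,0,0.127],
    [0,0,0.127],
    [0,0,0]
  ],
  "translation": [
    [-9.6,4,8],
    [0,0,0],
    [0,0,0],
    [0,0,0],
    [0,0,0],
    [0,0,0],
    [0,0,0]
  ],
  "claw": [78,78,78,78,78,78,78]
}}

```text
time_s: 2.8
eef_pos: [585.5, -281.8, 230.1]
eef_rot: [-0.0, 0.985, 0.175, -0.001]
ft_force: [0.5, 0.2, -0.4]
opening: 78.2
```

```bash
python3 - <<'E'
from h import *
o=arm.get_obs();print(o['joints'].round(4),o['eef_pos'],o['eef_rot'])
c=arm.calibration("wrist");print(c)
im,W=cloud("wrist");np.savez("wrist",im=im,W=W);cv2.imwrite("pics/w1.png",im[...,::-1])
P=W.reshape(-1,3)
m=(P[:,2]>93)&(P[:,2]<103)&(np.hypot(P[:,0]-585,P[:,1]+284)<45)
Q=P[m];print(len(Q),cv2.minEnclosingCircle(Q[:,:2].astype(np.float32)),Q.mean(0))
# algebraic circle fit
A=np.c_[2*Q[:,:2],np.ones(len(Q))];s=np.linalg.lstsq(A,(Q[:,:2]**2).sum(1),rcond=None)[0];print("fit",s[:2],np.sqrt(s[2]+s[:2]@s[:2]))
m=(P[:,2]>104)&(P[:,2]<113)&(np.hypot(P[:,0]-530,P[:,1]+298)<160);Q=P[m];print(cv2.minAreaRect(Q[:,:2].astype(np.float32)))
E
```

```text
[ 0.1879  0.7594  0.3662  1.5097 -0.3117  0.9317 -0.5697] [ 585.54637156 -281.82259329  230.10367843] [-2.08416348e-04  9.84573341e-01  1.74971212e-01 -6.06491511e-04]
{'vertical_fov': 65.70646984690485, 'cx': 319.0546424441214, 'cy': 194.1799619220584, 'R': array([[ 0.34488395, -0.93864477, -0.00102856],
       [-0.89952888, -0.33082434,  0.2853122 ],
       [-0.26814708, -0.09747438, -0.95843408]]), 't': array([-467.86646156,  398.44607454,  510.5147818 ])}
675 ((586.9481201171875, -286.7818298339844), 32.474788665771484) [ 585.34998979 -286.86889555   96.71925386]
fit [ 587.21758483 -286.68384517] 30.395484947141412
((519.2614135742188, -262.7601318359375), (246.78257751464844, 244.4333038330078), 20.652856826782227)
```

View pics/w1.png

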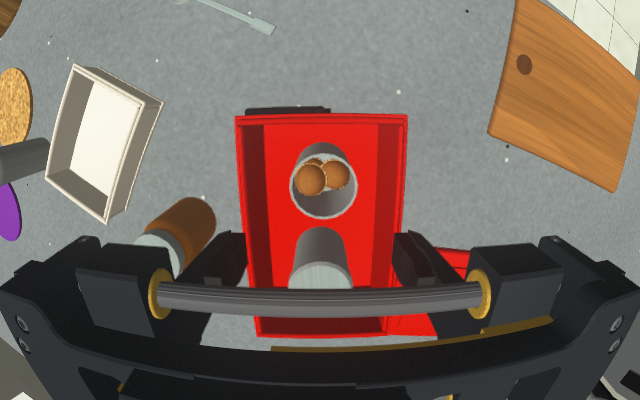

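View: the tub with walnuts at (323,187) is centred between the carrier's long walls (237–407), and the jaw direction spans the short side. Rim centre is (587,-287).

```bash
python3 -c "
from h import *
goto([587,-287,64],np.radians(-70))"
```

```text
t 2.85 pos [ 585.5 -281.9  230.2] shift(tool) [ -0.2   5.4 166.2] rotvec [-0.001  0.001  0.006]
```

{"name": "move_arm", "arguments": {
  "delta_rot": [
    [0,0,0],
    [0,0,0],
    [0,0,0],
    [0,0,0],
    [0,0,0],
    [0,0,0],
    [0,0,0]
  ],
  "translation": [
    [0,5.4,10],
    [0,0,40],
    [0,0,40],
    [0,0,30],
    [0,0,25],
    [0,0,21],
    [0,0,0]
  ],
  "claw": [78,78,78,78,78,78,78]
}}

```text
time_s: 3.55
eef_pos: [585.2, -286.2, 60.9]
eef_rot: [-0.002, 0.984, 0.176, -0.003]
ft_force: [-0.5, 0.6, 0.1]
opening: 78.0
```

{"name": "move_arm", "arguments": {
  "delta_rot": [
    [0,0,0],
    [0,0,0],
    [0,0,0],
    [0,0,0],
    [0,0,0],
    [0,0,0]
  ],
  "translation": [
    [0,0,0],
    [0,0,0],
    [0,0,0],
    [0,0,0],
    [0,0,0],
    [0,0,0]
  ],
  "claw": [58,58,58,58,58,58],
  "squeeze": 25
}}

```text
time_s: 4.15
eef_pos: [588.3, -287.6, 65.7]
eef_rot: [0.001, 0.985, 0.175, 0.001]
ft_force: [-0.3, 1.0, 5.5]
opening: 63.6
```

{"name": "move_arm", "arguments": {
  "delta_rot": [
    [0,0,0],
    [0,0,0],
    [0,0,0],
    [0,0,0],
    [0,0,0],
    [0,0,0],
    [0,0,0],
    [0,0,0]
  ],
  "translation": [
    [0,0,-10],
    [0,0,-20],
    [0,0,-30],
    [0,0,-35],
    [0,0,-35],
    [0,0,-30],
    [0,0,-20],
    [0,0,0]
  ],
  "claw": [58,58,58,58,58,58,58,58]
}}

```text
time_s: 4.95
eef_pos: [588.9, -288.4, 248.0]
eef_rot: [0.002, 0.985, 0.175, 0.002]
ft_force: [0.0, -0.7, -1.9]
opening: 63.3
```

```bash
cat > fk.py <<'E'
import numpy as np
from scipy.optimize import least_squares
from scipy.spatial.transform import Rotation as Rn
D=[([-1.06917664,.68996869,-.19452767,1.56631013,.15735108,.90248291,-.21508846],[281.612,557.280,237.929],[-1.278e-4,.231717,.972783,-8.76e-4]),
([-.3856,.7048,-.0207,1.5263,.0168,.911,-.0918],[605.409,203.820,238.231],[-1.46e-4,.585472,.810693,-1e-4]),
([.2874,.7217,.1479,1.5063,-.1225,.9229,.0129],[585.699,-273.609,238.196],[-1.89e-4,.849693,.527278,-5e-5]),
([.1879,.7594,.3662,1.5097,-.3117,.9317,-.5697],[585.546,-281.823,230.104],[-2.08e-4,.984573,.174971,-6.06e-4])]
def fk(q,L,s,off):
    R=Rn.identity();p=np.zeros(3)
    # z-y-z-y-z-y-z, links along local z
    for i in range(7):
        ax="z" if i%2==0 else "y"
        R=R*Rn.from_euler(ax,s[i]*q[i]+(off if i==6 else 0))
        if i==0:p=p+R.apply([0,0,L[0]])
        if i==2:p=p+R.apply([0,0,L[1]])
        if i==4:p=p+R.apply([0,0,L[2]])
        if i==6:p=p+R.apply([0,0,L[3]])
    return p,R
if __name__=="__main__":
    import itertools
    from rig import arm
    o=arm.get_obs();D.append((o["joints"],o["eef_pos"],o["eef_rot"]));print(o["joints"].round(4),o["eef_pos"])
    best=[]
    for s in itertools.product([-1],[1],[-1,1],[1],[-1,1],[1],[-1,1]):
      for off in np.arange(4)*np.pi/2:
        def f(L):
            r=[]
            for q,p,w in D:
                P,R=fk(q,L,s,off);W=Rn.from_quat([w[1],w[2],w[3],w[0]])
                r+=list((P-p)/10)+list((R.inv()*W).as_rotvec()*20)
            return r
        g=least_squares(f,[300,400,400,250]);best.append((g.cost,s,off,g.x))
    best.sort(key=lambda b:b[0])
    for b in best[:3]:print(b)
E
python3 fk.py
```

```text
[ 0.1922  0.746   0.3757  1.478  -0.3067  0.9698 -0.5695] [ 588.85001043 -288.44309268  248.0369317 ]
(np.float64(38.071206768979565), (-1, 1, -1, 1, -1, 1, -1), np.float64(1.5707963267948966), array([650.17034438, 456.40389012, 434.62144609, 492.95455613]))
(np.float64(222.8909777453594), (-1, 1, -1, 1, 1, 1, -1), np.float64(1.5707963267948966), array([ 61.15454496, 608.73390986, 310.1643608 ,  98.35681781]))
(np.float64(361.3980638576653), (-1, 1, 1, 1, -1, 1, -1), np.float64(1.5707963267948966), array([-562.9882417 ,  639.62233498,  231.69438286, -490.37702191]))
```

```bash
cat > fit2.py <<'E'
from fk import *
from rig import arm
import json
o=arm.get_obs();D.append((o["joints"],o["eef_pos"],o["eef_rot"]))
S=(-1,1,-1,1,-1,1,-1)
for q,p,w in D:
    W=Rn.from_quat([w[1],w[2],w[3],w[0]]);print((fk(q,[1]*4,S,np.pi/2)[1].inv()*W).as_rotvec().round(4))
rows=[];b=[]
for q,p,w in D:
    R=[Rn.identity()]
    for i in range(7):R.append(R[-1]*Rn.from_euler("z" if i%2==0 else "y",S[i]*q[i]))
    M=[R[i].as_matrix() for i in range(8)]
    # z base, base x ; upper z ; elbow x ; fore z ; tool z ; wrist x
    rows.append(np.c_[[0,0,1],M[1][:,0],M[2][:,2],M[3][:,0],M[4][:,2],M[5][:,0],M[6][:,2],M[6][:,0]]);b.append(p)
A=np.vstack(rows);b=np.hstack(b)
for cols in([0,2,4,6],[0,1,2,4,6],[0,2,3,4,6],[0,2,4,6,7],[0,2,3,4,5,6],list(range(8))):
    x,_,_,sv=np.linalg.lstsq(A[:,cols],b,rcond=1e-4);r=A[:,cols]@x-b;print(cols,x.round(1),"rms",np.sqrt((r**2).mean()).round(2),sv[-1].round(3))
E
python3 fit2.py
```

```text
[-0.  0. -0.]
[-0.  0. -0.]
[ 0.0001  0.0001 -0.0001]
[ 0. -0. -0.]
[-0. -0. -0.]
[0, 2, 4, 6] [650.2 456.4 434.6 493. ] rms 22.53 0.004
[0, 1, 2, 4, 6] [820.2  30.5 411.5 433.5 630.1] rms 22.52 0.004
[0, 2, 3, 4, 6] [903.  459.2  53.8 380.7 745.8] rms 22.52 0.004
[0, 2, 4, 6, 7] [  32.6  458.6  577.1 -208.5  115.1] rms 22.47 0.004
[0, 2, 3, 4, 5, 6] [-5875.7   469.8   156.4   864.8   782.6 -7006.9] rms 21.83 0.002
[0, 1, 2, 3, 4, 5, 6, 7] [-12869.2    607.8   -403.7    407.7   1415.9   2107.1 -16205.4   -135.7] rms 20.48 0.001
```

```bash
cat >> fit2.py <<'E'
print("--")
rows=[]
for q,p,w in D:
    R=[Rn.identity()]
    for i in range(7):R.append(R[-1]*Rn.from_euler("z" if i%2==0 else "y",S[i]*q[i]))
    M=[r.as_matrix() for r in R]
    rows.append(np.c_[M[0],M[1][:,:2],M[3],M[5],M[6][:,:2],M[7]])
A=np.vstack(rows)
x0=np.array([0,0,300,0,0,0,0,450,0,0,420,0,0,0,0,250.])
lam=0.003
x=x0+np.linalg.lstsq(np.r_[A,lam*np.eye(16)],np.r_[b-A@x0,np.zeros(16)],rcond=None)[0]
print(x.round(1),"rms",np.sqrt(((A@x-b)**2).mean()))
E
python3 fit2.py | sed -n '/--/,$p'
```

```text
--
[-0.000e+00 -1.000e-01  2.930e+02  2.950e+01 -2.360e+01 -1.050e+01
 -1.970e+01  5.185e+02 -3.200e+00 -1.800e+00  3.590e+02  5.100e+00
 -1.800e+00  5.000e-01  1.000e+00  2.386e+02] rms 0.028927303874787712
```

```bash
cat > ik.py <<'E'
import numpy as np
from scipy.optimize import least_squares
from scipy.spatial.transform import Rotation as Rn
X=np.array([0,-.1,293,29.5,-23.6,-10.5,-19.7,518.5,-3.2,-1.8,359,5.1,-1.8,.5,1,238.6])
S=np.array([-1,1,-1,1,-1,1,-1])
lo=np.array([-3.01,-.46,-1.47,.13,-1,.04,-2.66])+.03;hi=np.array([3.01,2.08,1.51,2.56,4.14,2.09,2.66])-.03
def fk(q):
    R=np.eye(3);M=[R]
    for i in range(7):
        a=S[i]*q[i];c,s=np.cos(a),np.sin(a)
        R=R@(np.array([[c,-s,0],[s,c,0],[0,0,1]]) if i%2==0 else np.array([[c,0,s],[0,1,0],[-s,0,c]]));M.append(R)
    pel=M[0]@X[:3]+M[1][:,:2]@X[3:5]+M[3]@X[5:8]
    pw=pel+M[5]@X[8:11]+M[6][:,:2]@X[11:13]
    p=pw+M[7]@X[13:16]
    z=M[7]@np.array([[0,-1,0],[1,0,0],[0,0,1.]])
    return p,z,pel,pw
def ik(p,T,q0,reg=.01):
    def f(q):
        P,R,_,_=fk(q)
        return np.r_[(P-p)/100,Rn.from_matrix(R.T@T).as_rotvec(),reg*(q-q0)]
    g=least_squares(f,np.clip(q0,lo+1e-3,hi-1e-3),bounds=(lo,hi),max_nfev=60);P,R,_,_=fk(g.x)
    return g.x,np.linalg.norm(P-p),np.linalg.norm(Rn.from_matrix(R.T@T).as_rotvec())
def lean(h,a,sg=1,phi=0):
    """tool z leaning a from down toward heading h; tool y horizontal (sign sg); then roll phi about tool z"""
    z=np.array([np.sin(a)*np.cos(h),np.sin(a)*np.sin(h),-np.cos(a)])
    y=sg*np.array([-np.sin(h),np.cos(h),0]);T=np.stack([np.cross(y,z),y,z],1)
    return T@Rn.from_rotvec([0,0,phi]).as_matrix()
E
cat > srch.py <<'E'
from ik import *
rng=np.random.default_rng(0)
q0=np.array([-.4,.75,0,1.6,0,.9,0])
d=np.radians
for spot in((560,395),(650,240)):
  for a in(60,75):
    for h in range(-150,180,30):
      for sg in(1,-1):
        T=lean(d(h),d(a),sg);p=np.array([*spot,32+0.])+T[:,2]*19
        best=None
        for k in range(5):
            qs=q0 if k==0 else np.array([rng.uniform(-1.5,1),rng.uniform(.2,1.5),rng.uniform(-1,1),rng.uniform(.8,2.3),rng.uniform(-.8,4),rng.uniform(.3,1.8),rng.uniform(-2,2)])
            q,e,r=ik(p,T,qs,.002)
            if e<1 and r<.01:
                m=np.minimum(q-lo,hi-q).min()
                if best is None or m>best[0]:best=(m,q)
        if best is not None:
            P=fk(best[1]);print(spot,a,h,sg,"margin",best[0].round(2),best[1].round(2),"elbow",P[2].round(),"wrist",P[3].round())
E
time python3 srch.py
```

```text
(560, 395) 60 -120 1 margin 0.02 [-0.83  1.58  0.36  0.53 -0.    2.04 -1.15] elbow [399. 377. 307.] wrist [655. 559. 143.]
(560, 395) 60 -120 -1 margin 0.02 [-0.84  1.59  0.42  0.53 -0.05  2.04  2.01] elbow [395. 382. 303.] wrist [655. 560. 141.]
(560, 395) 60 -90 1 margin 0.45 [-1.    1.48  0.46  0.88  0.23  1.61 -0.84] elbow [323. 439. 361.] wrist [560. 585. 143.]
(560, 395) 60 -90 -1 margin 0.4 [-0.97  1.46  0.33  0.88  0.34  1.64  2.23] elbow [340. 425. 368.] wrist [559. 586. 141.]
(560, 395) 60 -60 1 margin 0.73 [-0.98  1.32  0.1   1.25  0.87  1.29 -0.99] elbow [329. 415. 436.] wrist [466. 560. 143.]
(560, 395) 60 -60 -1 margin 0.56 [-0.89  1.32 -0.12  1.24  1.04  1.41  2.07] elbow [369. 382. 432.] wrist [464. 560. 141.]
(560, 395) 60 -30 1 margin 0.82 [-0.85  1.23 -0.21  1.59  1.58  1.22 -1.2 ] elbow [377. 357. 470.] wrist [396. 490. 143.]
(560, 395) 60 -30 -1 margin 0.69 [-1.    1.23  0.07  1.6   1.44  0.99  1.94] elbow [314. 409. 477.] wrist [395. 490. 141.]
(560, 395) 60 0 1 margin 0.69 [-0.6   1.25 -0.48  1.84  2.24  1.32 -1.17] elbow [455. 258. 458.] wrist [370. 395. 143.]
[... 7290 characters left out ...]
w [490. 245. 320.] wrist [649.  28.  90.]
(650, 240) 75 90 -1 margin 0.37 [ 0.34  1.56 -0.96  1.41 -0.6   0.59  0.7 ] elbow [ 502. -225.  291.] wrist [651.  28.  88.]
(650, 240) 75 120 1 margin 0.23 [ 0.06  1.48 -0.53  1.03 -0.65  1.35 -2.4 ] elbow [542. -80. 337.] wrist [755.  56.  90.]
(650, 240) 75 120 -1 margin 0.51 [ 0.14  1.54 -0.76  1.01 -0.41  1.29  0.6 ] elbow [ 537. -120.  302.] wrist [757.  56.  88.]
(650, 240) 75 150 1 margin 0.08 [-0.16  1.61 -0.3   0.55 -0.57  1.98 -2.34] elbow [548.  40. 278.] wrist [833. 134.  90.]
(650, 240) 75 150 -1 margin 0.12 [-0.09  1.64 -0.65  0.53 -0.28  1.94  0.67] elbow [548.   5. 253.] wrist [834. 134.  88.]
real	1m6.045s
user	1m6.149s
sys	0m0.212s
```

{"name": "move_arm", "arguments": {
  "delta_rot": [
    [0,0,-0.02],
    [0,0,-0.04],
    [0,0,-0.06],
    [0,0,-0.06],
    [0,0,-0.06],
    [0,0,-0.06],
    [0,0,-0.06],
    [0,0,-0.06],
    [0,0,-0.06],
    [0,0,-0.06]
  ],
  "translation": [
    [10,-9,0],
    [20,-18,0],
    [30,-27,0],
    [30,-27,0],
    [30,-27,0],
    [30,-27,0],
    [30,-27,0],
    [30,-27,0],
    [30,-27,0],
    [30,-27,0]
  ],
  "claw": [58,58,58,58,58,58,58,58,58,58]
}}

```text
time_s: 5.95
eef_pos: [673.3, 64.3, 242.1]
eef_rot: [-0.001, 0.901, 0.433, -0.002]
ft_force: [0.2, -0.0, -2.2]
opening: 63.7
```

{"name": "move_arm", "arguments": {
  "delta_rot": [
    [0,0,-0.06],
    [0,0,-0.06],
    [0,0,-0.06],
    [0,0,-0.04],
    [0,0,-0.03],
    [0,0,-0.02],
    [0,0,0],
    [0,0,0]
  ],
  "translation": [
    [30,-27,0],
    [30,-27,0],
    [30,-27,0],
    [20,-18,0],
    [15,-13,0],
    [10,-9,0],
    [0,0,0],
    [0,0,0]
  ],
  "claw": [58,58,58,58,58,58,58,58]
}}

```text
time_s: 6.75
eef_pos: [645.9, 237.6, 244.4]
eef_rot: [0.001, 0.836, 0.548, -0.001]
ft_force: [0.2, -1.2, -0.6]
opening: 63.3
```

```bash
python3 -c "
from h import *
o=arm.get_obs();print(o['joints'].round(3),o['eef_rot'])
goto([650,240,60.5],T=Rn.from_quat(np.roll(o['eef_rot'],-1)).as_matrix())
from ik import fk
print(fk(o['joints'])[0]-o['eef_pos'])"
```

```text
[-0.524  0.783  0.215  1.356 -0.175  1.022 -0.69 ] [ 7.54797231e-04  8.36486506e-01  5.47986726e-01 -5.50835803e-04]
t 6.75 pos [645.9 237.6 244.4] shift(tool) [  4.2   2.7 183.9] rotvec [-0. -0.  0.]
[-0.27718692  0.12623628  3.2021517 ]
```

{"name": "move_arm", "arguments": {
  "delta_rot": [
    [0,0,0],
    [0,0,0],
    [0,0,0],
    [0,0,0],
    [0,0,0],
    [0,0,0],
    [0,0,0],
    [0,0,0],
    [0,0,0]
  ],
  "translation": [
    [0,0,20],
    [0,0,35],
    [0,0,40],
    [0,0,35],
    [0,0,25],
    [0,0,14],
    [0,0,8],
    [0,0,3],
    [0,0,0]
  ],
  "claw": [58,58,58,58,58,58,58,58,58]
}}

```text
time_s: 7.65
eef_pos: [646.4, 239.2, 65.6]
eef_rot: [0.0, 0.836, 0.549, 0.001]
ft_force: [0.3, 0.9, -1.3]
opening: 63.2
```

{"name": "move_arm", "arguments": {
  "delta_rot": [
    [0,0,0],
    [0,0,0],
    [0,0,0],
    [0,0,0]
  ],
  "translation": [
    [0,0,2],
    [0,0,2],
    [0,0,1],
    [0,0,0]
  ],
  "claw": [58,58,58,58]
}}

```text
time_s: 8.05
eef_pos: [645.6, 239.5, 59.9]
eef_rot: [-0.0, 0.836, 0.549, 0.0]
ft_force: [-0.1, 0.6, -1.5]
opening: 63.4
```

{"name": "move_arm", "arguments": {
  "delta_rot": [
    [0,0,0],
    [0,0,0],
    [0,0,0]
  ],
  "translation": [
    [0,0,1],
    [0,0,0.5],
    [0,0,0]
  ],
  "claw": [58,58,58]
}}

```text
time_s: 8.35
eef_pos: [645.8, 239.7, 59.8]
eef_rot: [-0.0, 0.836, 0.549, 0.0]
ft_force: [-3.3, -1.0, 8.2]
opening: 63.3
```

Contact (8 N). I release, and go up.

{"name": "move_arm", "arguments": {
  "delta_rot": [
    [0,0,0],
    [0,0,0],
    [0,0,0],
    [0,0,0],
    [0,0,0],
    [0,0,0],
    [0,0,0],
    [0,0,0],
    [0,0,0],
    [0,0,0]
  ],
  "translation": [
    [0,0,0],
    [0,0,0],
    [0,0,0],
    [0,0,-10],
    [0,0,-40],
    [0,0,-40],
    [0,0,-45],
    [0,0,-45],
    [0,0,-20],
    [0,0,0]
  ],
  "claw": [80,80,80,80,80,80,80,80,80,80]
}}

```text
time_s: 9.35
eef_pos: [648.0, 239.8, 263.2]
eef_rot: [0.001, 0.836, 0.549, 0.004]
ft_force: [-0.1, 0.6, -0.1]
opening: 80.1
```

```bash
cat > plan.py <<'E'
from h import *
from ik import *
d=np.radians
def rows(path):
    """path: list of joint vectors -> tool-frame rows"""
    out=[]
    for a,b in zip(path[:-1],path[1:]):
        p0,R0,_,_=fk(a);p1,R1,_,_=fk(b)
        out.append((R0.T@(p1-p0),Rn.from_matrix(R0.T@R1).as_rotvec()))
    return out
def show(rs,nd=0):
    print("ROT",[[round(float(v),2) for v in r] for _,r in rs]);print("TR",[[round(float(v),nd) for v in t] for t,_ in rs])
E
python3 - <<'E'
from plan import *
im,W=cloud("top");P=W.reshape(-1,3)
m=(P[:,2]>80)&(P[:,2]<100)&(np.hypot(P[:,0]-647,P[:,1]-240)<50);Q=P[m]
print(len(Q),cv2.minEnclosingCircle(Q[:,:2].astype(np.float32)) if len(Q)>5 else "")
im,W=cloud("wrist");P=W.reshape(-1,3);m=(P[:,2]>88)&(P[:,2]<97)&(np.hypot(P[:,0]-647,P[:,1]-240)<50);Q=P[m]
print(len(Q),cv2.minEnclosingCircle(Q[:,:2].astype(np.float32)));cv2.imwrite("pics/w2.png",im[...,::-1])
o=arm.get_obs();q=o["joints"];print(q.round(3))
# lean grasp + pregrasp 110 mm back
g=np.array([646,240,36.]);T=lean(d(-30),d(75),-1)
qg,e,r=ik(g+T[:,2]*19,T,np.array([-.77,1.31,.11,1.7,1.83,1.17,1.67]));print("grasp",qg.round(2),e,r)
qp,e,r=ik(g-T[:,2]*110+[0,0,30],T,qg);print("pre",qp.round(2),e,r,fk(qp)[0].round())
n=24
path=[q+(qp-q)*t for t in np.linspace(0,1,n+1)]
for k in range(0,n+1,3):
    p,R,el,w=fk(path[k]);print(k,p.round(),R[:,2].round(2),"wrist",w.round())
rs=rows(path);print("max rot",max(np.linalg.norm(r) for _,r in rs),"max tr",max(np.abs(t).max() for t,_ in rs))
E
```

```text
97 ((644.746826171875, 239.50851440429688), 33.08034133911133)
478 ((645.9917602539062, 236.7196044921875), 32.26044845581055)
[-0.527  0.769  0.218  1.34  -0.174  1.051 -0.691]
grasp [-0.78  1.3   0.11  1.72  1.83  1.18  1.66] 7.799536590669537e-05 2.0009219229398473e-06
pre [-0.95  1.17  0.03  1.88  1.65  1.27  1.66] 0.0009364629561772732 1.2858590814321033e-05 [554. 293.  94.]
0 [645. 240. 261.] [-0.  0. -1.] wrist [646. 238. 500.]
3 [612. 222. 216.] [-0.06 -0.23 -0.97] wrist [626. 277. 447.]
6 [587. 203. 184.] [-0.05 -0.45 -0.89] wrist [600. 311. 396.]
9 [571. 189. 164.] [ 0.02 -0.64 -0.77] wrist [568. 341. 348.]
12 [565. 184. 151.] [ 0.14 -0.76 -0.63] wrist [531. 366. 302.]
15 [565. 192. 142.] [ 0.31 -0.81 -0.5 ] wrist [490. 385. 260.]
18 [566. 213. 131.] [ 0.5  -0.78 -0.38] wrist [446. 399. 221.]
21 [565. 248. 116.] [ 0.69 -0.66 -0.3 ] wrist [401. 407. 186.]
24 [554. 293.  94.] [ 0.84 -0.48 -0.26] wrist [354. 408. 155.]
max rot 0.18591078166476852 max tr 17.00062612673323
```

```bash
python3 - <<'E'
from plan import *
q=arm.get_obs()["joints"]
g=np.array([645.5,239,36.]);T=lean(d(-30),d(75),-1)
qp,e,r=ik(g-T[:,2]*110+[0,0,110],T,np.array([-.95,1.0,.03,1.88,1.65,1.4,1.66]));print("pre",qp.round(2),e,r,fk(qp)[0].round())
n=30
path=[q+(qp-q)*t for t in np.linspace(0,1,n+1)]
for k in range(0,n+1,6):
    p,R,el,w=fk(path[k]);print(k,p.round(),R[:,2].round(2),"wrist",w.round())
rs=rows(path);print("max rot",max(np.linalg.norm(r) for _,r in rs))
for i in(0,10,20):show(rs[i:i+10])
E
```

```text
pre [-0.92  1.   -0.02  1.93  1.63  1.31  1.79] 0.0003415460095171247 2.2622267405297495e-05 [553. 292. 174.]
0 [645. 240. 261.] [-0.  0. -1.] wrist [646. 238. 500.]
6 [592. 210. 211.] [-0.06 -0.35 -0.93] wrist [606. 293. 434.]
12 [563. 187. 191.] [ 0.04 -0.64 -0.77] wrist [555. 339. 374.]
18 [558. 187. 187.] [ 0.27 -0.78 -0.56] wrist [493. 375. 320.]
24 [562. 223. 186.] [ 0.57 -0.73 -0.37] wrist [425. 398. 273.]
30 [553. 292. 174.] [ 0.84 -0.48 -0.26] wrist [353. 407. 235.]
max rot 0.1490090566304118
ROT [[-0.0, -0.06, -0.13], [0.0, -0.06, -0.13], [0.01, -0.06, -0.13], [0.01, -0.06, -0.13], [0.01, -0.06, -0.13], [0.02, -0.06, -0.13], [0.02, -0.06, -0.13], [0.02, -0.05, -0.13], [0.03, -0.05, -0.14], [0.03, -0.05, -0.14]]
TR [[-8.0, -8.0, 11.0], [-7.0, -8.0, 10.0], [-5.0, -8.0, 10.0], [-4.0, -8.0, 9.0], [-2.0, -8.0, 8.0], [-1.0, -7.0, 8.0], [-0.0, -7.0, 7.0], [1.0, -6.0, 6.0], [1.0, -5.0, 5.0], [2.0, -4.0, 5.0]]
ROT [[0.03, -0.05, -0.14], [0.04, -0.05, -0.14], [0.04, -0.04, -0.14], [0.04, -0.04, -0.14], [0.04, -0.04, -0.14], [0.05, -0.04, -0.14], [0.05, -0.03, -0.14], [0.05, -0.03, -0.14], [0.05, -0.03, -0.14], [0.05, -0.03, -0.14]]
TR [[2.0, -3.0, 4.0], [2.0, -2.0, 3.0], [2.0, -1.0, 2.0], [2.0, -1.0, 1.0], [1.0, 0.0, 1.0], [1.0, 1.0, -0.0], [-0.0, 1.0, -1.0], [-1.0, 1.0, -2.0], [-2.0, 1.0, -2.0], [-3.0, 1.0, -3.0]]
ROT [[0.06, -0.02, -0.14], [0.06, -0.02, -0.14], [0.06, -0.02, -0.13], [0.06, -0.01, -0.13], [0.06, -0.01, -0.13], [0.06, -0.01, -0.13], [0.06, -0.0, -0.13], [0.06, 0.0, -0.13], [0.06, 0.0, -0.13], [0.07, 0.01, -0.13]]
TR [[-4.0, 1.0, -4.0], [-5.0, 0.0, -5.0], [-5.0, -0.0, -5.0], [-6.0, -1.0, -6.0], [-7.0, -2.0, -7.0], [-7.0, -3.0, -7.0], [-7.0, -5.0, -8.0], [-7.0, -6.0, -8.0], [-7.0, -7.0, -9.0], [-6.0, -9.0, -9.0]]
```

{"name": "move_arm", "arguments": {
  "delta_rot": [
    [0,-0.06,-0.13],
    [0,-0.06,-0.13],
    [0.01,-0.06,-0.13],
    [0.01,-0.06,-0.13],
    [0.01,-0.06,-0.13],
    [0.02,-0.06,-0.13],
    [0.02,-0.06,-0.13],
    [0.02,-0.05,-0.13],
    [0.03,-0.05,-0.13],
    [0.03,-0.05,-0.13]
  ],
  "translation": [
    [-8,-8,11],
    [-7,-8,10],
    [-5,-8,10],
    [-4,-8,9],
    [-2,-8,8],
    [-1,-7,8],
    [0,-7,7],
    [1,-6,6],
    [1,-5,5],
    [2,-4,5]
  ],
  "claw": [80,80,80,80,80,80,80,80,80,80]
}}

```text
time_s: 10.45
eef_pos: [569.5, 192.9, 189.0]
eef_rot: [0.089, 0.307, 0.906, -0.277]
ft_force: [-0.3, -0.1, 0.7]
opening: 80.3
```

```bash
python3 - <<'E'
from plan import *
o=arm.get_obs();q=o["joints"];print(q.round(2));print(fk(q)[0]-o["eef_pos"])
E
```

```text
[-0.7   0.89  0.1   1.47  0.42  1.19  0.06]
[-2.92214012 46.76750375 -6.70987747]
```

{"name": "move_arm", "arguments": {
  "delta_rot": [
    [0.03,-0.05,-0.13],
    [0.04,-0.05,-0.13],
    [0.04,-0.04,-0.13],
    [0.04,-0.04,-0.13],
    [0.04,-0.04,-0.13],
    [0.05,-0.04,-0.13],
    [0.05,-0.03,-0.13],
    [0.05,-0.03,-0.13],
    [0.05,-0.03,-0.13],
    [0.05,-0.03,-0.13]
  ],
  "translation": [
    [2,-3,4],
    [2,-2,3],
    [2,-1,2],
    [2,-1,1],
    [1,0,1],
    [1,1,0],
    [0,1,-1],
    [-1,1,-2],
    [-2,1,-2],
    [-3,1,-3]
  ],
  "claw": [80,80,80,80,80,80,80,80,80,80]
}}

```text
time_s: 11.45
eef_pos: [559.9, 195.8, 180.7]
eef_rot: [0.005, -0.333, 0.79, -0.514]
ft_force: [-0.8, -0.0, 0.2]
opening: 79.7
```

```bash
cat > refit.py <<'E'
import json,os,sys
from fk import D
from rig import arm
import numpy as np
from scipy.spatial.transform import Rotation as Rn
o=arm.get_obs()
F="data.json";J=json.load(open(F)) if os.path.exists(F) else []
J.append((o["joints"].tolist(),o["eef_pos"].tolist(),o["eef_rot"].tolist()));json.dump(J,open(F,"w"))
D=D+[([.1922,.746,.3757,1.478,-.3067,.9698,-.5695],[588.85,-288.443,248.037],0),([-.70,.89,.10,1.47,.42,1.19,.06],[569.5,192.9,189.0],0)]+J
S=(-1,1,-1,1,-1,1,-1);rows=[];b=[]
for q,p,w in D:
    R=[Rn.identity()]
    for i in range(7):R.append(R[-1]*Rn.from_euler("z" if i%2==0 else "y",S[i]*q[i]))
    M=[r.as_matrix() for r in R]
    wt=.2 if q[0]==-.70 else 1
    rows.append(wt*np.c_[M[0],M[1][:,:2],M[3],M[5],M[6][:,:2],M[7]]);b.append(wt*np.array(p))
A=np.vstack(rows);b=np.hstack(b);x0=np.array([0,0,300,0,0,0,0,450,0,0,420,0,0,0,0,180.]);lam=.005*np.ones(16)
x=x0+np.linalg.lstsq(np.r_[A,np.diag(lam)],np.r_[b-A@x0,np.zeros(16)],rcond=None)[0]
np.save("X.npy",x);print("X",x.round(1),"rms",np.sqrt(((A@x-b)**2).mean()).round(2),"joints",o["joints"].round(2))
E
sed -i 's/^X=.*/import os;X=np.load("\.\/X.npy")/' ik.py
python3 refit.py
```

```text
X [ 1.000e-01  2.000e-01  3.525e+02  3.500e+00 -1.940e+01  6.000e-01
 -2.630e+01  5.574e+02  4.600e+00 -1.000e-01  3.475e+02 -7.000e-01
 -1.000e-01  1.000e-01 -2.000e-01  3.215e+02] rms 0.09 joints [-0.87  1.02 -0.01  1.64  0.95  1.33  0.82]
```

{"name": "move_arm", "arguments": {
  "delta_rot": [
    [0.06,-0.02,-0.13],
    [0.06,-0.02,-0.13],
    [0.06,-0.02,-0.13],
    [0.06,-0.01,-0.13],
    [0.06,-0.01,-0.13],
    [0.06,-0.01,-0.13],
    [0.06,0,-0.13],
    [0.06,0,-0.13],
    [0.06,0,-0.13],
    [0.07,0.01,-0.13]
  ],
  "translation": [
    [-4,1,-4],
    [-5,0,-5],
    [-5,0,-5],
    [-6,-1,-6],
    [-7,-2,-7],
    [-7,-3,-7],
    [-7,-5,-8],
    [-7,-6,-8],
    [-7,-7,-9],
    [-6,-9,-9]
  ],
  "claw": [80,80,80,80,80,80,80,80,80,80]
}}

```text
time_s: 12.45
eef_pos: [562.0, 295.0, 168.5]
eef_rot: [0.169, 0.734, -0.247, 0.61]
ft_force: [-0.3, -0.6, -1.3]
opening: 79.9
```

```bash
python3 refit.py; python3 - <<'E'
from plan import *
g=np.array([645.5,239,36.]);T=lean(d(-30),d(75),-1)
goto(g-T[:,2]*110+[0,0,30],T=T); goto(g+T[:,2]*19,T=T)
q,e,r=ik(g+T[:,2]*19,T,arm.get_obs()["joints"]);print("grasp",q.round(2),e,r)
E
```

```text
X [ 1.000e-01 -1.000e-01  3.494e+02  2.000e+00 -1.850e+01  9.000e-01
 -2.690e+01  5.603e+02  3.100e+00 -4.000e-01  3.447e+02 -1.200e+00
 -4.000e-01 -0.000e+00  2.000e-01  3.233e+02] rms 0.08 joints [-1.06  1.15 -0.05  1.86  1.45  1.43  1.64]
t 12.45 pos [562.  295.  168.5] shift(tool) [-73.2  11.1   9.3] rotvec [ 0.067 -0.064 -0.071]
t 12.45 pos [562.  295.  168.5] shift(tool) [-111.1    4.3  143.7] rotvec [ 0.067 -0.064 -0.071]
grasp [-0.87  1.37  0.01  1.79  1.75  1.3   1.55] 0.001076661477664983 4.6545467351931415e-05
```

{"name": "move_arm", "arguments": {
  "delta_rot": [
    [0.067,-0.064,-0.071],
    [0,0,0]
  ],
  "translation": [
    [0,0,0],
    [0,0,0]
  ],
  "claw": [82,82]
}}

```text
time_s: 12.65
eef_pos: [561.6, 292.9, 169.8]
eef_rot: [0.158, 0.765, -0.207, 0.588]
ft_force: [0.5, -0.6, 0.1]
opening: 82.3
```

```bash
python3 - <<'E'
from plan import *
g=np.array([645.5,239,36.]);T=lean(d(-30),d(75),-1)
goto(g-T[:,2]*90+[0,0,0],T=T); goto(g+T[:,2]*19,T=T)
im,W=cloud("wrist");cv2.imwrite("pics/w3.png",im[...,::-1])
E
```

```text
t 12.65 pos [561.6 292.9 169.8] shift(tool) [-103.5    4.9   40.8] rotvec [ 0.003 -0.001 -0.003]
t 12.65 pos [561.6 292.9 169.8] shift(tool) [-103.6    4.5  149.8] rotvec [ 0.003 -0.001 -0.003]
```

View pics/w3.png

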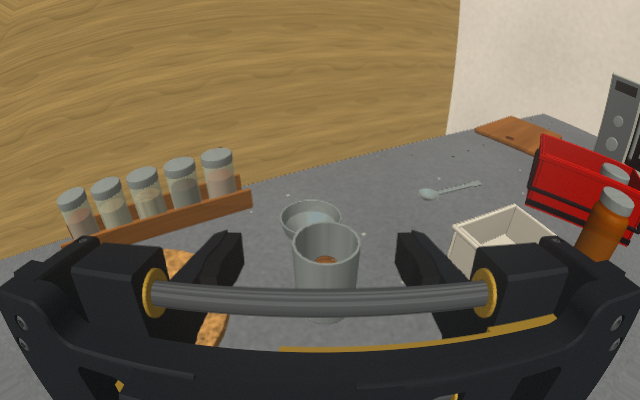

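View: the tub (mouth at (326,240), one walnut visible) lies centred between the fingers (225 and 415). I lower and advance.

{"name": "move_arm", "arguments": {
  "delta_rot": [
    [0,0,0],
    [0,0,0],
    [0,0,0],
    [0,0,0],
    [0,0,0],
    [0,0,0]
  ],
  "translation": [
    [-30,2,0],
    [-40,2,0],
    [-33,0.5,0],
    [0,0,30],
    [0,0,20],
    [0,0,0]
  ],
  "claw": [82,82,82,82,82,82]
}}

```text
time_s: 13.3
eef_pos: [581.7, 277.5, 57.5]
eef_rot: [0.158, 0.763, -0.211, 0.59]
ft_force: [0.7, -0.9, 0.2]
opening: 82.5
```

```bash
python3 - <<'E'
from plan import *
g=np.array([645.5,239,36.]);T=lean(d(-30),d(75),-1)
goto(g+T[:,2]*19,T=T)
E
```

```text
t 13.3 pos [581.7 277.5  57.5] shift(tool) [-2.1  0.7 96.5] rotvec [ 0.008 -0.006 -0.009]
```

{"name": "move_arm", "arguments": {
  "delta_rot": [
    [0.004,-0.003,-0.004],
    [0,0,0],
    [0,0,0],
    [0,0,0],
    [0,0,0],
    [0,0,0]
  ],
  "translation": [
    [-1.5,0.7,20],
    [0,0,25],
    [0,0,25],
    [0,0,17],
    [0,0,9],
    [0,0,0]
  ],
  "claw": [82,82,82,82,82,82]
}}

```text
time_s: 13.9
eef_pos: [659.7, 233.5, 31.6]
eef_rot: [0.156, 0.766, -0.207, 0.588]
ft_force: [-0.0, 0.1, -0.1]
opening: 81.9
```

{"name": "move_arm", "arguments": {
  "delta_rot": [
    [0,0,0],
    [0,0,0],
    [0,0,0],
    [0,0,0],
    [0,0,0],
    [0,0,0],
    [0,0,0]
  ],
  "translation": [
    [0,0,0],
    [0,0,0],
    [0,0,0],
    [0,0,0],
    [0,0,0],
    [0,0,0],
    [0,0,0]
  ],
  "claw": [58,58,58,58,58,58,58],
  "squeeze": 40
}}

```text
time_s: 14.6
eef_pos: [659.2, 234.3, 31.4]
eef_rot: [0.155, 0.767, -0.207, 0.588]
ft_force: [-0.1, -0.4, -0.5]
opening: 63.7
```

```bash
python3 - <<'E'
from plan import *
im,W=cloud("wrist");cv2.imwrite("pics/w4.png",im[...,::-1])
o=arm.get_obs();q=o["joints"];R=Rn.from_quat(np.roll(o["eef_rot"],-1)).as_matrix();print(q.round(2),"grasp pt",(o["eef_pos"]-19*R[:,2]).round(1),"tool y,z",R[:,1].round(3),R[:,2].round(3))
E
```

```text
[-0.89  1.37  0.02  1.79  1.74  1.29  1.55] grasp pt [643.4 243.4  36.4] tool y,z [-0.499 -0.866 -0.005] [ 0.837 -0.481 -0.26 ]
```

View pics/w4.png

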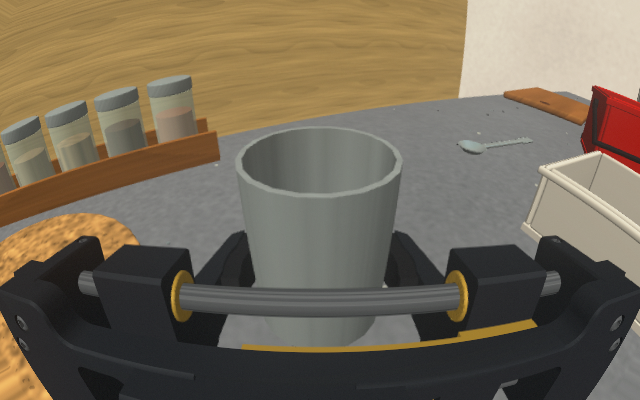

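Tub held upright between the fingers, mouth at (320,160). Now I plan lift, transport and pour.

```bash
python3 refit.py; cat > pour.py <<'E'
from plan import *
a=d(75)
u=lambda h,phi:lean(h,a,-1,phi)@lean(h,a,-1,0).T@np.array([0,0,1.])
def run(hp,verbose=False):
    q=arm.get_obs()["joints"];way=[]
    A=(643.4,243.4,36.4)
    for t in np.linspace(0,1,7):way.append((np.array(A)+[0,0,174*t],d(-30),0))
    C=np.array([530,20,165])-56*u(hp,d(90));C[2]=180
    for t in np.linspace(0,1,9)[1:]:way.append(((1-t)*way[6][0]+t*C,d(-30)*(1-t)+hp*t,0))
    for ph in np.linspace(0,150,27)[1:]:
        G=np.array([530,20,0])-56*u(hp,d(max(ph,90)));G[2]=180-8*ph/150;way.append((G,hp,d(ph)))
    out=[];mm=9
    for k,(G,h,ph) in enumerate(way):
        T=lean(h,a,-1,ph);q,e,r=ik(G+19*T[:,2],T,q);m=np.minimum(q-lo,hi-q).min();mm=min(mm,m)
        out.append((G+19*T[:,2],T))
        if verbose and k%4==0 or e>1 or r>.02:print(k,G.round(),round(np.degrees(ph)),q.round(2),round(e,2),round(r,3),"el",fk(q)[2].round(),"wr",fk(q)[3].round())
        if e>1:break
    return out,mm
def prows(P):
    return [(T0.T@(p1-p0),Rn.from_matrix(T0.T@T1).as_rotvec()) for (p0,T0),(p1,T1) in zip(P[:-1],P[1:])]
E
python3 - <<'E'
from pour import *
for h in(-40,-20,0,15):
    o,m=run(d(h));print(h,len(o),m.round(2))
o,m=run(0.,True)
rs=prows(o)
for i in range(0,len(rs),10):show(rs[i:i+10],1)
E
```

```text
X [ 1.000e-01  0.000e+00  3.472e+02 -3.000e-01 -1.870e+01 -4.000e-01
 -2.680e+01  5.635e+02  6.000e-01 -3.000e-01  3.458e+02  2.000e-01
 -3.000e-01 -1.000e-01  1.000e-01  3.255e+02] rms 0.07 joints [-0.89  1.37  0.02  1.79  1.74  1.29  1.55]
-40 41 0.21
39 [565.  41. 172.] 144 [-0.3   1.28 -0.52  2.53  2.1   2.06 -1.15] 1.14 0.028 el [530. 123. 498.] wr [291. 151. 251.]
-20 40 0.0
12 [569. 116. 188.] 0 [-0.36  1.24 -0.57  2.53  2.21  2.06  1.52] 2.73 0.06 el [517. 151. 519.] wr [281. 176. 267.]
0 13 0.0
11 [572. 139. 191.] 0 [-0.34  1.23 -0.6   2.53  2.3   2.06  1.62] 3.92 0.078 el [518. 140. 524.] wr [282. 176. 273.]
15 12 0.0
0 [643. 243.  36.] 0 [-0.89  1.37  0.02  1.79  1.74  1.29  1.55] 0.0 0.0 el [384. 399. 461.] wr [387. 392. 116.]
4 [643. 243. 152.] 0 [-0.89  1.16  0.03  1.89  1.71  1.27  1.66] 0.0 0.0 el [359. 372. 576.] wr [387. 392. 232.]
8 [619. 201. 203.] 0 [-0.85  1.05  0.02  2.16  1.93  1.32  1.49] 0.0 0.0 el [358. 336. 627.] wr [345. 314. 282.]
12 [569. 116. 188.] 0 [-0.36  1.24 -0.57  2.53  2.21  2.06  1.52] 2.73 0.06 el [517. 151. 519.] wr [281. 176. 267.]
ROT [[0.0, 0.0, 0.0], [0.0, 0.0, 0.0], [0.0, 0.0, 0.0], [0.0, 0.0, 0.0], [0.0, 0.0, 0.0], [0.0, 0.0, 0.0], [0.06, 0.0, -0.02], [0.06, -0.0, -0.02], [0.06, -0.0, -0.02], [0.06, 0.0, -0.02]]
TR [[28.0, 0.0, -7.5], [28.0, 0.0, -7.5], [28.0, 0.0, -7.5], [28.0, 0.0, -7.5], [28.0, 0.0, -7.5], [28.0, 0.0, -7.5], [-3.7, 23.3, 0.8], [-4.1, 23.3, -0.8], [-4.6, 23.1, -2.3], [-5.0, 22.8, -3.8]]
ROT [[0.06, -0.0, -0.02], [0.06, 0.0, -0.02]]
TR [[-5.4, 22.5, -5.4], [-5.8, 22.0, -6.8]]
```

```bash
python3 - <<'E'
from pour import *
for h in(-75,-90,-105):
    o,m=run(d(h));print(h,len(o),m.round(2))
o,m=run(d(-90),True)
rs=prows(o)
print(max(np.linalg.norm(r) for _,r in rs))
for i in range(0,len(rs),10):show(rs[i:i+10],1)
E
```

```text
-75 41 0.61
-90 41 0.56
-105 41 0.4
0 [643. 243.  36.] 0 [-0.89  1.37  0.02  1.79  1.74  1.29  1.55] 0.0 0.0 el [384. 399. 461.] wr [387. 392. 116.]
4 [643. 243. 152.] 0 [-0.89  1.16  0.03  1.89  1.71  1.27  1.66] 0.0 0.0 el [359. 372. 576.] wr [387. 392. 232.]
8 [629. 184. 203.] 0 [-0.85  1.07  0.03  1.84  1.45  1.3   1.81] 0.0 0.0 el [360. 341. 618.] wr [419. 393. 282.]
12 [599.  65. 188.] 0 [-0.69  1.13  0.04  1.67  1.09  1.43  1.91] 0.0 0.0 el [421. 288. 591.] wr [522. 351. 267.]
16 [584.   6. 179.] 12 [-0.6   1.16  0.1   1.57  0.92  1.47  1.77] 0.0 0.0 el [451. 254. 574.] wr [584. 302. 259.]
20 [584.   6. 178.] 35 [-0.64  1.17  0.18  1.57  0.87  1.41  1.4 ] 0.0 0.0 el [441. 275. 571.] wr [584. 302. 257.]
24 [584.   6. 177.] 58 [-0.69  1.19  0.27  1.57  0.82  1.36  1.04] 0.0 0.0 el [429. 296. 565.] wr [584. 302. 256.]
28 [584.   6. 176.] 81 [-0.74  1.21  0.37  1.58  0.76  1.3   0.69] 0.0 0.0 el [417. 318. 557.] wr [584. 302. 255.]
32 [583.   3. 174.] 104 [-0.78  1.23  0.47  1.59  0.7   1.23  0.34] 0.0 0.0 el [404. 341. 547.] wr [583. 299. 254.]
36 [573.  -2. 173.] 127 [-0.84  1.2
[... 1020 characters left out ...]
 0.1], [-0.0, -0.0, 0.1], [-0.0, 0.0, 0.1], [0.0, 0.0, 0.1], [0.0, -0.0, 0.1], [0.0, 0.0, 0.1], [-0.0, -0.0, 0.1], [0.0, -0.0, 0.1], [-0.0, 0.0, 0.1]]
TR [[-0.2, 0.2, 0.1], [-0.2, 0.2, 0.1], [-0.2, 0.2, 0.1], [-0.2, 0.2, 0.1], [-0.2, 0.3, 0.1], [-0.1, 0.3, 0.1], [-0.1, 0.3, 0.1], [-0.1, 0.3, 0.1], [-0.0, 0.3, 0.1], [0.0, 0.2, 0.6]]
ROT [[0.0, 0.0, 0.1], [0.0, -0.0, 0.1], [-0.0, 0.0, 0.1], [0.0, 0.0, 0.1], [-0.0, -0.0, 0.1], [-0.0, 0.0, 0.1], [0.0, 0.0, 0.1], [0.0, 0.0, 0.1], [-0.0, -0.0, 0.1], [-0.0, 0.0, 0.1]]
TR [[0.5, -0.1, 1.4], [1.0, -0.2, 1.4], [1.5, -0.4, 1.4], [1.9, -0.7, 1.3], [2.3, -1.1, 1.3], [2.6, -1.6, 1.2], [2.8, -2.1, 1.1], [2.9, -2.6, 1.0], [2.9, -3.1, 0.9], [2.8, -3.7, 0.8]]
```

{"name": "move_arm", "arguments": {
  "delta_rot": [
    [0,0,0],
    [0,0,0],
    [0,0,0],
    [0,0,0],
    [0,0,0],
    [0,0,0],
    [0,0,0],
    [0,0,0]
  ],
  "translation": [
    [10,0,-2.7],
    [20,0,-5.4],
    [28,0,-7.5],
    [28,0,-7.5],
    [28,0,-7.5],
    [28,0,-7.5],
    [18,0,-4.8],
    [8,0,-2.1]
  ],
  "claw": [58,58,58,58,58,58,58,58]
}}

```text
time_s: 15.45
eef_pos: [659.5, 233.0, 208.6]
eef_rot: [0.155, 0.766, -0.208, 0.589]
ft_force: [0.1, 0.0, -1.9]
opening: 63.0
```

{"name": "move_arm", "arguments": {
  "delta_rot": [
    [-0.13,0,0.034],
    [-0.13,0,0.034],
    [-0.13,0,0.034],
    [-0.13,0,0.034],
    [-0.13,0,0.034],
    [-0.13,0,0.034],
    [-0.12,0,0.034],
    [-0.12,0,0.034],
    [0,0,0],
    [0,0,0]
  ],
  "translation": [
    [-1.5,31.8,9],
    [-0.6,30.5,12.6],
    [0.4,28.6,16],
    [1.2,26.3,19.2],
    [2,23.7,22.1],
    [2.7,20.6,24.6],
    [3.2,17.2,26.7],
    [3.7,13.6,28.3],
    [0,0,0],
    [0,0,0]
  ],
  "claw": [58,58,58,58,58,58,58,58,58,58]
}}

```text
time_s: 16.45
eef_pos: [581.4, -13.2, 174.1]
eef_rot: [-0.432, -0.559, 0.564, -0.428]
ft_force: [-0.5, 0.6, -2.4]
opening: 63.2
```

```bash
python3 - <<'E'
from plan import *
T=lean(d(-90),d(75),-1)
o=arm.get_obs();print(o["joints"].round(2))
goto(np.array([584,6,180])+19*T[:,2],T=T)
E
```

```text
[-0.59  1.16  0.09  1.57  0.92  1.48  1.96]
t 16.45 pos [581.4 -13.2 174.1] shift(tool) [ 0.7 -2.6 -1.1] rotvec [ 0.008  0.002 -0.003]
```

{"name": "move_arm", "arguments": {
  "delta_rot": [
    [0,0,0.08],
    [0,0,0.12],
    [0,0,0.14],
    [0,0,0.14],
    [0,0,0.14],
    [0,0,0.14],
    [0,0,0.14],
    [0,0,0.12],
    [0,0,0.1],
    [0,0,0.08]
  ],
  "translation": [
    [0,-2,0],
    [0,0,0],
    [0,0,0],
    [0,0,0],
    [0,0,0],
    [0,0,0],
    [0,0,0],
    [0,0,0],
    [0,0,0],
    [0,0,0]
  ],
  "claw": [58,58,58,58,58,58,58,58,58,58]
}}

```text
time_s: 17.45
eef_pos: [583.1, -10.0, 173.8]
eef_rot: [-0.112, -0.144, 0.782, -0.597]
ft_force: [-0.8, 0.4, -2.0]
opening: 63.8
```

{"name": "move_arm", "arguments": {
  "delta_rot": [
    [0,0,0.07],
    [0,0,0.07],
    [0,0,0.07],
    [0,0,0.07],
    [0,0,0.07],
    [0,0,0.07],
    [0,0,0.07],
    [0,0,0.07],
    [0,0,0.07],
    [0,0,0.07]
  ],
  "translation": [
    [0,0,0],
    [0,0,0],
    [0,0,0],
    [0,0,0],
    [0,0,0.6],
    [0.5,0,1.4],
    [1,0,1.4],
    [1,0,1.4],
    [1,-0.5,1.4],
    [1,-1,1.4]
  ],
  "claw": [58,58,58,58,58,58,58,58,58,58]
}}

```text
time_s: 18.45
eef_pos: [578.1, -17.6, 172.4]
eef_rot: [0.099, 0.133, 0.784, -0.599]
ft_force: [-0.3, 0.6, -2.3]
opening: 63.6
```

```bash
python3 - <<'E'
from plan import *
o=arm.get_obs();R=Rn.from_quat(np.roll(o["eef_rot"],-1)).as_matrix();q=o["joints"]
T=lean(d(-90),d(75),-1);u=R@T.T@np.array([0,0,1.]);print(q.round(2),"mouth dir",u.round(2),"rim",(o["eef_pos"]-19*R[:,2]+56*u).round())
im,W=cloud("top");im2,_=cloud("side")
a=cv2.resize(im[150:260,230:370,::-1],None,fx=4,fy=4);b=cv2.resize(im2[130:270,220:400,::-1],None,fx=2.2,fy=3.15)
h=min(a.shape[0],b.shape[0]);cv2.imwrite("pics/p1.png",np.hstack([a[:h],b[:h]])[:, :])
E
python3 -c "
import cv2;i=cv2.imread('pics/p1.png');print(i.shape);cv2.imwrite('pics/p1.png',cv2.resize(i,None,fx=.8,fy=.8))"
```

```text
[-0.81  1.24  0.52  1.6   0.66  1.19  0.28] mouth dir [-0.91  0.34 -0.23] rim [527.  20. 164.]
(440, 956, 3)
```

View pics/p1.png

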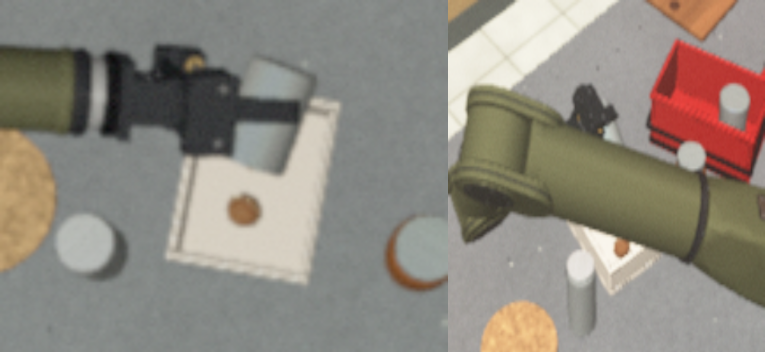

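One walnut is in the dish (crop (243,210)); the tub mouth is over the dish. I keep tipping.

{"name": "move_arm", "arguments": {
  "delta_rot": [
    [0,0,0.07],
    [0,0,0.07],
    [0,0,0.07],
    [0,0,0.07],
    [0,0,0.07],
    [0,0,0.07],
    [0,0,0.07],
    [0,0,0.07],
    [0,0,0.07],
    [0,0,0.07]
  ],
  "translation": [
    [0,0,1],
    [0,0,1],
    [0,0,1],
    [0,0,1],
    [0,0,1],
    [0,0,1],
    [0,0,0],
    [0,0,0],
    [0,0,0],
    [0,0,0]
  ],
  "claw": [58,58,58,58,58,58,58,58,58,58]
}}

```text
time_s: 19.55
eef_pos: [578.4, -24.3, 171.2]
eef_rot: [0.298, 0.393, 0.69, -0.529]
ft_force: [0.5, 0.2, -1.1]
opening: 63.4
```

{"name": "move_arm", "arguments": {
  "delta_rot": [
    [0,0,0.05],
    [0,0,0.05],
    [0,0,0.05],
    [0,0,0],
    [0,0,0],
    [0,0,0],
    [0,0,0],
    [0,0,0]
  ],
  "translation": [
    [0,0,0],
    [0,0,0],
    [0,0,0],
    [0,0,0],
    [0,0,0],
    [0,0,0],
    [0,0,0],
    [0,0,0]
  ],
  "claw": [58,58,58,58,58,58,58,58]
}}

```text
time_s: 20.35
eef_pos: [578.6, -25.7, 171.8]
eef_rot: [0.336, 0.444, 0.658, -0.506]
ft_force: [0.3, 0.5, -1.5]
opening: 63.2
```

```bash
python3 - <<'E'
from plan import *
o=arm.get_obs();R=Rn.from_quat(np.roll(o["eef_rot"],-1)).as_matrix();q=o["joints"]
T=lean(d(-90),d(75),-1);u=R@T.T@np.array([0,0,1.]);print(q.round(2),"mouth dir",u.round(2),"rim",(o["eef_pos"]-19*R[:,2]+56*u).round())
im,W=cloud("top");im3,_=cloud("wrist")
a=cv2.resize(im[150:260,230:370,::-1],None,fx=3,fy=3);b=cv2.resize(im3[:,:,::-1],(528,330))[:, 130:]
cv2.imwrite("pics/p2.png",np.hstack([a,b])[:, :800])
E
```

```text
[-0.89  1.32  0.75  1.62  0.47  1.06 -0.39] mouth dir [-0.36  0.49 -0.79] rim [558.  20. 132.]
```

View pics/p2.png

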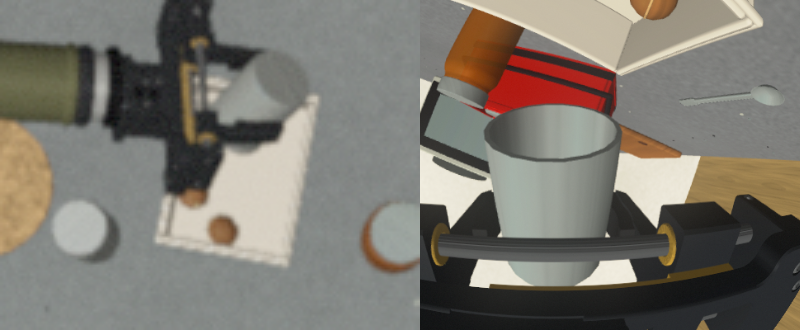

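Two walnuts are visible in the dish (crop (195,197), (222,230)); the mouth points 52° below level, so the third should lie under the tub. I roll back and move up to the trivet side, then count.

{"name": "move_arm", "arguments": {
  "delta_rot": [
    [0,0,-0.1],
    [0,0,-0.14],
    [0,0,-0.14],
    [0,0,-0.14],
    [0,0,-0.14],
    [0,0,-0.14],
    [0,0,-0.14],
    [0,0,-0.14],
    [0,0,-0.14],
    [0,0,-0.14]
  ],
  "translation": [
    [0,0,-2],
    [0,0,-2],
    [0,0,-2],
    [0,0,0],
    [0,0,0],
    [0,0,0],
    [0,0,0],
    [0,0,0],
    [0,0,0],
    [0,0,0]
  ],
  "claw": [58,58,58,58,58,58,58,58,58,58]
}}

```text
time_s: 21.45
eef_pos: [578.7, -20.2, 173.6]
eef_rot: [-0.058, -0.071, 0.791, -0.605]
ft_force: [-0.4, 0.0, -2.3]
opening: 63.2
```

{"name": "move_arm", "arguments": {
  "delta_rot": [
    [0,0,-0.14],
    [0,0,-0.14],
    [0,0,-0.14],
    [0,0,-0.14],
    [0,0,-0.14],
    [0,0,-0.14],
    [0,0,-0.14],
    [0,0,-0.14],
    [0,0,-0.14],
    [0,0,0]
  ],
  "translation": [
    [0,0,0],
    [0,0,0],
    [0,0,0],
    [0,0,0],
    [0,0,0],
    [0,0,0],
    [0,0,0],
    [0,0,0],
    [0,0,0],
    [0,0,0]
  ],
  "claw": [58,58,58,58,58,58,58,58,58,58]
}}

```text
time_s: 22.45
eef_pos: [578.7, -20.6, 173.5]
eef_rot: [-0.403, -0.521, 0.599, -0.455]
ft_force: [-0.1, -0.2, -1.6]
opening: 63.4
```

```bash
cat > place.py <<'E'
from plan import *
# poses: retreat/turn from dish to above trivet, heading -90 -> hT
import sys
hT=d(float(sys.argv[1]))
o=arm.get_obs();q=o["joints"];R=Rn.from_quat(np.roll(o["eef_rot"],-1)).as_matrix();G0=o["eef_pos"]-19*R[:,2]
h0=np.arctan2(R[1,2],R[0,2]);G1=np.array([512,284,215.])
print(q.round(2),"G0",G0.round(1),"h0",np.degrees(h0).round(1),"tilt",np.degrees(np.arccos(-R[2,2])).round(1),"y_z",R[2,1].round(3))
n=10;P=[(o["eef_pos"],R)]
for t in np.linspace(0,1,n+1)[1:]:
    T=lean(h0+(hT-h0)*t,d(75),-1);G=G0+(G1-G0)*t;P.append((G+19*T[:,2],T))
T=P[-1][1];P.append((np.array([512,284,46.])+19*T[:,2],T))
for p,T in P:
    q,e,r=ik(p,T,q);m=np.minimum(q-lo,hi-q).min();f=fk(q);print(p.round(),round(e,2),round(r,3),"m",m.round(2),"el",f[2].round(),"wr",f[3].round())
rs=[(T0.T@(p1-p0),Rn.from_matrix(T0.T@T1).as_rotvec()) for (p0,T0),(p1,T1) in zip(P[:-1],P[1:])]
show(rs,1)
E
python3 place.py -45; python3 - <<'E'
from plan import *
im,W=cloud("top");im3,_=cloud("wrist")
a=cv2.resize(im[150:260,230:370,::-1],None,fx=3,fy=3);b=cv2.resize(im3[:,:,::-1],(528,330))[:, 130:]
cv2.imwrite("pics/p3.png",np.hstack([a,b])[:, :800])
E
```

```text
[-0.59  1.16  0.1   1.59  0.92  1.46  1.82] G0 [578.9  -2.3 178.4] h0 -90.5 tilt 74.9 y_z -0.126
[579. -21. 173.] 0.0 0.0 m 0.6 el [452. 251. 576.] wr [581. 294. 258.]
[573.   8. 177.] 0.0 0.0 m 0.6 el [438. 268. 583.] wr [551. 322. 261.]
[568.  37. 181.] 0.0 0.0 m 0.61 el [421. 289. 590.] wr [521. 348. 265.]
[563.  66. 184.] 0.0 0.0 m 0.62 el [403. 308. 597.] wr [491. 372. 269.]
[558.  95. 188.] 0.0 0.0 m 0.62 el [384. 327. 602.] wr [462. 394. 272.]
[552. 124. 192.] 0.0 0.0 m 0.62 el [366. 344. 607.] wr [433. 415. 276.]
[547. 153. 195.] 0.0 0.0 m 0.62 el [347. 359. 612.] wr [405. 434. 280.]
[542. 182. 199.] 0.0 0.0 m 0.62 el [328. 373. 616.] wr [378. 451. 283.]
[536. 212. 203.] 0.0 0.0 m 0.62 el [310. 386. 620.] wr [352. 467. 287.]
[531. 241. 206.] 0.0 0.0 m 0.62 el [292. 397. 624.] wr [327. 481. 291.]
[525. 271. 210.] 0.0 0.0 m 0.62 el [275. 406. 628.] wr [303. 493. 294.]
[525. 271.  41.] 0.0 0.0 m 0.68 el [304. 460. 469.] wr [303. 493. 125.]
ROT [[0.08, -0.0, -0.15], [0.08, -0.0, -0.02], [0.08, -0.0, -0.02], [0.08, 0.0, -0.02], [0.08, 0.0, -0.02], [0.08, 0.0, -0.02], [0.08, 0.0, -0.02], [0.08, -0.0, -0.02], [0.08, 0.0, -0.02], [0.08, 0.0, -0.02], [0.0, 0.0, 0.0]]
TR [[-3.2, 5.9, -28.6], [-4.0, 3.2, -29.0], [-4.1, 0.9, -29.3], [-4.1, -1.5, -29.4], [-4.1, -3.8, -29.3], [-4.0, -6.1, -29.0], [-3.9, -8.4, -28.6], [-3.7, -10.6, -28.0], [-3.5, -12.8, -27.2], [-3.2, -14.9, -26.2], [-163.2, 0.0, 43.7]]
```

View pics/p3.png

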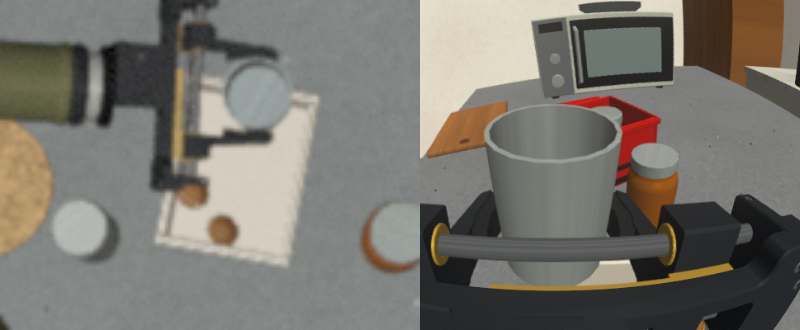

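```bash
python3 place.py -35
```

```text
[-0.6   1.16  0.11  1.59  0.92  1.45  1.82] G0 [578.8  -1.9 178.4] h0 -90.4 tilt 74.9 y_z -0.129
[579. -20. 173.] 0.0 0.0 m 0.61 el [452. 251. 576.] wr [581. 294. 258.]
[574.   8. 177.] 0.0 0.0 m 0.61 el [436. 269. 585.] wr [546. 322. 261.]
[569.  37. 181.] 0.0 0.0 m 0.63 el [417. 291. 593.] wr [511. 346. 265.]
[564.  66. 184.] 0.0 0.0 m 0.65 el [398. 312. 600.] wr [476. 368. 269.]
[559.  95. 188.] 0.0 0.0 m 0.66 el [378. 331. 607.] wr [443. 388. 272.]
[554. 125. 192.] 0.0 0.0 m 0.67 el [358. 348. 613.] wr [410. 404. 276.]
[549. 154. 195.] 0.0 0.0 m 0.66 el [338. 363. 618.] wr [378. 419. 280.]
[543. 184. 199.] 0.0 0.0 m 0.62 el [318. 376. 623.] wr [348. 430. 283.]
[538. 214. 203.] 0.0 0.0 m 0.59 el [300. 388. 628.] wr [320. 440. 287.]
[533. 243. 206.] 0.0 0.0 m 0.57 el [282. 398. 632.] wr [294. 448. 291.]
[527. 273. 210.] 0.0 0.0 m 0.54 el [265. 407. 637.] wr [269. 454. 294.]
[527. 273.  41.] 0.0 0.0 m 0.67 el [296. 465. 470.] wr [269. 454. 125.]
ROT [[0.09, -0.0, -0.16], [0.09, -0.0, -0.03], [0.09, 0.0, -0.03], [0.09, 0.0, -0.03], [0.09, 0.0, -0.03], [0.09, 0.0, -0.03], [0.09, 0.0, -0.03], [0.09, -0.0, -0.03], [0.09, 0.0, -0.03], [0.09, 0.0, -0.03], [0.0, 0.0, 0.0]]
TR [[-3.2, 5.6, -28.6], [-4.0, 2.3, -29.1], [-4.1, -0.5, -29.4], [-4.1, -3.3, -29.4], [-4.0, -6.2, -29.1], [-3.9, -8.9, -28.5], [-3.6, -11.7, -27.7], [-3.4, -14.3, -26.7], [-3.0, -16.8, -25.4], [-2.6, -19.2, -23.9], [-163.2, 0.0, 43.7]]
```

{"name": "move_arm", "arguments": {
  "delta_rot": [
    [0,0,-0.13],
    [0.093,0,-0.025],
    [0.093,0,-0.025],
    [0.093,0,-0.025],
    [0.093,0,-0.025],
    [0.093,0,-0.025],
    [0.093,0,-0.025],
    [0.093,0,-0.025],
    [0.093,0,-0.025],
    [0.093,0,-0.025]
  ],
  "translation": [
    [0,0,0],
    [-3.2,5.6,-28.6],
    [-4,2.3,-29],
    [-4,-0.5,-29.4],
    [-4,-3.3,-29.4],
    [-4,-6.2,-29],
    [-4,-9,-28.5],
    [-3.6,-11.7,-27.7],
    [-3.4,-14.3,-26.7],
    [-3,-16.8,-25.4]
  ],
  "claw": [58,58,58,58,58,58,58,58,58,58]
}}

```text
time_s: 23.55
eef_pos: [532.4, 245.4, 207.7]
eef_rot: [0.209, 0.744, -0.276, 0.571]
ft_force: [0.0, 0.6, -1.6]
opening: 62.9
```

{"name": "move_arm", "arguments": {
  "delta_rot": [
    [0.093,0,-0.025],
    [0,0,0],
    [0,0,0]
  ],
  "translation": [
    [-2.6,-19,-24],
    [0,0,0],
    [0,0,0]
  ],
  "claw": [58,58,58]
}}

```text
time_s: 23.85
eef_pos: [527.1, 273.5, 211.6]
eef_rot: [0.183, 0.756, -0.242, 0.58]
ft_force: [0.3, 0.4, -1.1]
opening: 63.5
```

```bash
python3 - <<'E'
from plan import *
T=lean(d(-35),d(75),-1);o=arm.get_obs();print(o["joints"].round(2))
goto(np.array([512,284,60])+19*T[:,2],T=T)
im,W=cloud("top")
a=im[150:260,180:370,::-1];cv2.imwrite("pics/p4.png",cv2.resize(a,None,fx=4,fy=4))
P=W.reshape(-1,3);C=im.reshape(-1,3).astype(int)
m=(C[:,0]-C[:,2]>60)&(np.hypot(P[:,0]-527,P[:,1]-15)<110);print("brown px near dish",m.sum())
m=(np.hypot(P[:,0]-512,P[:,1]-284)<25);print("tub interior z hist",np.histogram(P[m,2],bins=[100,180,200,220,240,260,280,300]))
E
```

```text
[-1.09  1.03 -0.05  1.98  1.38  1.37  1.69]
t 23.85 pos [527.1 273.5 211.6] shift(tool) [-151.2    0.6   40.5] rotvec [ 0.004  0.    -0.005]
brown px near dish 151
tub interior z hist (array([ 18, 120,   3,   1,   3,   3,   0]), array([100, 180, 200, 220, 240, 260, 280, 300]))
```

View pics/p4.png

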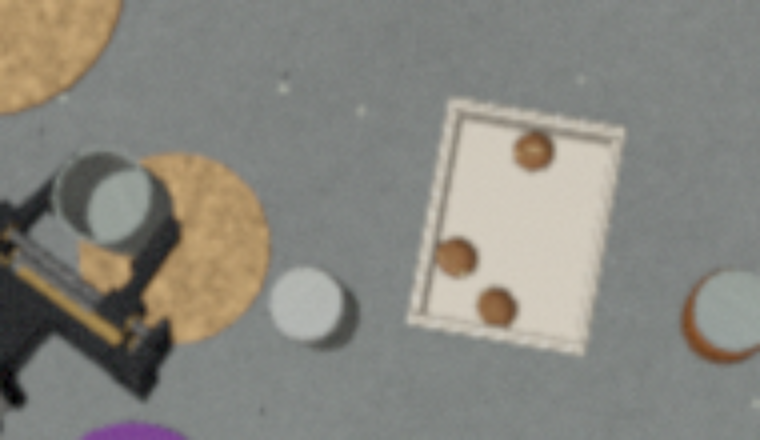

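All three walnuts lie in the dish (533,150), (456,257), (497,307), and the tub over the trivet is empty. I lower it.

{"name": "move_arm", "arguments": {
  "delta_rot": [
    [0.004,0,-0.005],
    [0,0,0],
    [0,0,0],
    [0,0,0],
    [0,0,0],
    [0,0,0],
    [0,0,0]
  ],
  "translation": [
    [-20,0.6,5.4],
    [-35,0,9.4],
    [-40,0,10.7],
    [-33,0,8.8],
    [-16,0,4.2],
    [-8,0,2],
    [0,0,0]
  ],
  "claw": [58,58,58,58,58,58,58]
}}

```text
time_s: 24.6
eef_pos: [527.0, 271.8, 53.5]
eef_rot: [0.184, 0.757, -0.238, 0.58]
ft_force: [-0.7, 0.2, -1.1]
opening: 63.2
```

```bash
python3 - <<'E'
from plan import *
T=lean(d(-35),d(75),-1)
goto(np.array([512,284,45])+19*T[:,2],T=T)
E
```

```text
t 24.6 pos [527.  271.8  53.5] shift(tool) [-13.2  -1.4   2.6] rotvec [ 0.002 -0.     0.002]
```

{"name": "move_arm", "arguments": {
  "delta_rot": [
    [0,0,0],
    [0,0,0],
    [0,0,0],
    [0,0,0]
  ],
  "translation": [
    [-6,0,1.6],
    [-4,0,1],
    [-2,0,0.5],
    [0,0,0]
  ],
  "claw": [58,58,58,58]
}}

```text
time_s: 25.0
eef_pos: [526.4, 273.3, 41.8]
eef_rot: [0.183, 0.757, -0.238, 0.58]
ft_force: [0.8, 1.1, -0.9]
opening: 63.6
```

{"name": "move_arm", "arguments": {
  "delta_rot": [
    [0,0,0],
    [0,0,0]
  ],
  "translation": [
    [-1,0,0.3],
    [0,0,0]
  ],
  "claw": [58,58]
}}

```text
time_s: 25.2
eef_pos: [526.4, 273.2, 40.8]
eef_rot: [0.183, 0.757, -0.238, 0.58]
ft_force: [-0.2, 0.4, -0.9]
opening: 63.2
```

{"name": "move_arm", "arguments": {
  "delta_rot": [
    [0,0,0],
    [0,0,0]
  ],
  "translation": [
    [-1.2,0,0.3],
    [0,0,0]
  ],
  "claw": [58,58]
}}

```text
time_s: 25.4
eef_pos: [526.4, 273.2, 39.5]
eef_rot: [0.183, 0.757, -0.238, 0.58]
ft_force: [0.3, 0.4, -1.7]
opening: 63.2
```

{"name": "move_arm", "arguments": {
  "delta_rot": [
    [0,0,0],
    [0,0,0]
  ],
  "translation": [
    [-0.7,0,0.2],
    [0,0,0]
  ],
  "claw": [58,58]
}}

```text
time_s: 25.6
eef_pos: [526.5, 273.1, 39.4]
eef_rot: [0.184, 0.757, -0.238, 0.581]
ft_force: [-1.2, 0.4, 2.6]
opening: 63.3
```

{"name": "move_arm", "arguments": {
  "delta_rot": [
    [0,0,0],
    [0,0,0],
    [0,0,0],
    [0,0,0],
    [0,0,0],
    [0,0,0],
    [0,0,0],
    [0,0,0],
    [0,0,0],
    [0,0,0]
  ],
  "translation": [
    [0,0,0],
    [0,0,0],
    [0,0,0],
    [0,0,0],
    [0,0,-10],
    [0,0,-25],
    [0,0,-30],
    [0,0,-30],
    [0,0,-20],
    [0,0,0]
  ],
  "claw": [66,72,80,80,80,80,80,80,80,80]
}}

```text
time_s: 26.6
eef_pos: [432.5, 340.2, 67.9]
eef_rot: [0.181, 0.759, -0.237, 0.579]
ft_force: [0.2, 0.6, -0.2]
opening: 80.0
```

{"name": "move_arm", "arguments": {
  "delta_rot": [
    [0,0,0],
    [0,0,0],
    [0,0,0],
    [0,0,0],
    [0,0,0],
    [0,0,0]
  ],
  "translation": [
    [20,0,0],
    [40,0,0],
    [40,0,0],
    [40,0,0],
    [10,0,0],
    [0,0,0]
  ],
  "claw": [80,80,80,80,80,80]
}}

```text
time_s: 27.2
eef_pos: [468.3, 313.7, 214.7]
eef_rot: [0.183, 0.756, -0.239, 0.58]
ft_force: [-0.3, 0.2, -0.6]
opening: 80.2
```

```bash
python3 - <<'E'
from plan import *
im,W=cloud("top");im2,_=cloud("side");P=W.reshape(-1,3)
m=(P[:,2]>94)&(P[:,2]<105)&(np.hypot(P[:,0]-512,P[:,1]-284)<60);Q=P[m]
print(len(Q),cv2.minEnclosingCircle(Q[:,:2].astype(np.float32)),Q[:,2].min(),Q[:,2].max())
a=cv2.resize(im[60:270,80:500,::-1],None,fx=1.9,fy=1.9);b=cv2.resize(im2[150:350,150:420,::-1],None,fx=1,fy=1)
c=np.zeros((a.shape[0]+200,a.shape[1],3),np.uint8);c[:a.shape[0]]=a;c[a.shape[0]:,:270]=b;cv2.imwrite("pics/f.png",c)
E
```

```text
70 ((516.2469482421875, 281.8074645996094), 32.64054489135742) 94.10951181709899 104.4745172159104
```

View pics/f.png

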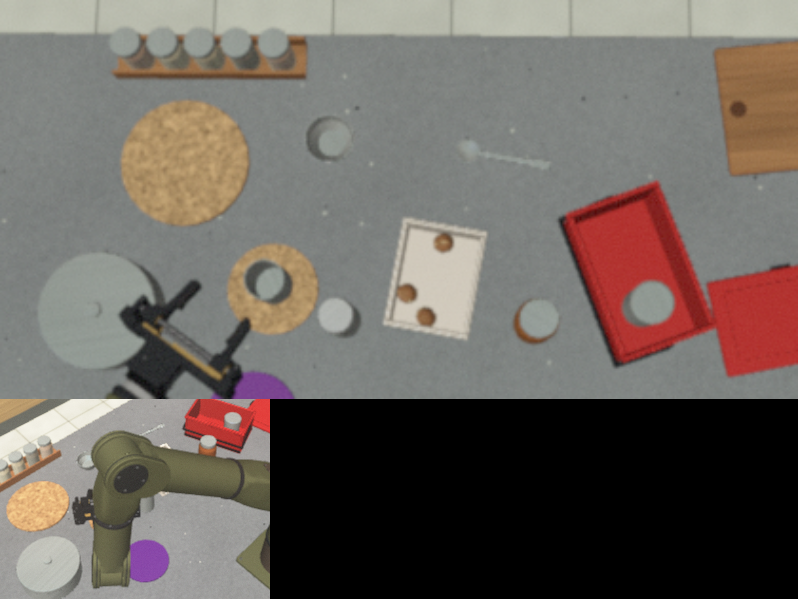

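The final view shows the tub upright and near-central on the small cork trivet (268,283). The three walnuts are in the dish, the lidded tub is in the carrier at (650,303), and the gripper is clear.

```bash
python3 -c "
from rig import arm
print(arm.get_obs()['time_s']);print(arm.hand_in())"
```

```text
27.3
the job is handed in; nothing more can be done
None
```

I handed the job in at 27.3 s. The open tub is empty and stands on the small cork trivet, and all three walnuts are in the white glass container.

- **How it went:** I lifted the tub out of the carrier from straight above and stood it on free counter. I then took it again low down with the gripper leaning and tipped it over the container. Last, I lowered it onto the trivet, let go and moved the gripper away.
- **Last checks:** The top camera showed three walnuts in the container. The tub stood upright with its rim at about (516, 282) mm, some 5 mm from the trivet's centre at (512, 284). The lidded tub was still in the carrier and the other things looked unmoved. The largest force in the readings between moves was about 8 N, when I first stood the tub on the counter.
- **What disagreed:** My first fitted arm model was off by up to 47 mm once the tool leaned. I refitted it before planning the leaning grasp, and this did not affect the moves. No check failed at the end.

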